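Clear the sample clamp and tap its wedges tight

ROBOT

A 6-joint arm with a two-finger parallel gripper is mounted at the origin on the work surface. World frame = base frame: x ahead of the robot, y to its left, z up, the work surface at z = 0. Lengths are in mm, angles in degrees, forces in N, time in s.
With the tool pointing down it reaches from about 350 to 850 mm from the base axis. Payload 8.1 kg.
Tool frame: the origin (TCP) lies at the very end of the fingers, on their centre line; the grasp point (between the pads) lies 19 mm behind it (pinch_z is the z of the grasp point in the tool frame, in mm); z points along the fingers, y is the direction in which the jaws open and shut (so a half turn about z gives the same grasp; the last joint's range is limited). The gripper opens to 85 mm and grips with 20 to 120 N. Pads are 22 mm wide; open, the fingers measure 114 mm over their backs; the gripper's body (76 mm by 85 mm) begins 54 mm behind the grasp point. The pads swing forward as they close: fully open they stand 13 mm farther back than shut.
Start: joints at [67.529, 7.471, 85.268, -0, 87.261, -4.893], TCP at [181.184, 571.994, 231.292] pointing down, gripper open.
Joint ranges: [-169.43, 169.43], [-51.17, 129.36], [1.28, 143.12], [-76.62, 256.62], [0, 156.53], [-152.29, 152.29]. Speed limits (degrees/s): [136.94, 136.94, 159.86, 180, 180, 180].

INTERFACE

Orientations are given as [roll, pitch, yaw] about the fixed x, y, z axes, in that order (R = Rz(yaw) Ry(pitch) Rx(roll)).
In Python, from bench import * gives the robot as it stands.
- The arm moves only by the shell command python3 -m creep 'ROWS' [FORCE]. ROWS is a JSON object of lists of equal length, an entry for each row: "translation": the shift along the tool's x, y, z in mm, a list of three; "rotation": the turn, a rotation vector about the tool's x, y, z in rad, a list of three; "claw": the finger opening in mm, from 0 to 85.4. In form: {"translation": [[dx, dy, dz], ...], "rotation": [[ax, ay, az], ...], "claw": [claw, ...]}. A call has 1 to 10 rows; each row shifts and turns the commanded pose from where the row before left it, along the tool's axes as they then stand; what a row does not reach is not made up. A row lasts 1/10 s, in which the tool goes at most 50 mm and 8.59 degrees, less where a joint would pass 70% of its speed; a pose out of reach is approached as far as the arm can. A call is refused whole if a number of a shift passes 50 or a number of a turn 0.15, either way. A call with a gripper value outside its range is refused whole. The fingers move at their own pace and stop on an object; FORCE is the grip in N (left out, the last holds). Time passes only in rows, so rows that do not move let the fingers close. It gives the time, the measured TCP pose, the force and the opening at its end, in the units of the state.
- sense(): the state, without advancing time (a new reading comes with each control period).
- snapshot(name): name is "side" or "top" or "wrist"; returns a dict with "frame" (420x560x3 uint8, red, green, blue), "intrinsics" (3x3 intrinsics, pixels), "dist" ([k1, k2, p1, p2, k3] as OpenCV has them; the pictures are not rectified), "extrinsics" (4x4, takes a point from camera to world coordinates). Camera axes: x right, y up, looking along -z (the intrinsics and any distortion apply to the point x, -y, -z); pixel columns grow to the right and rows downward; lengths in mm; the calibration is good to about 2 mm. A picture is of the moment at which its call begins. There is no depth.
- hand_in(): hands the job in, once; it reports no verdict.
The state is a dict: "time": time; "joint_pos": joint angles; "qd": joint speeds; "joint_efforts": joint torques, N m; "tool_pos": TCP position; "tcp_rot": TCP orientation; "ft_force": force on the tool from outside, world axes, zero at the start; "wrist_torque": the same for the moment, N m; "finger_gap": finger opening in mm.
Only numpy, scipy, OpenCV 4.12 (cv2) and the standard library are available. Lean on these libraries where they do the work, as an engineer would, in place of code of your own. Each camera call takes 0.05 s, during which the arm holds its last target.

TASK

In the test lab, first clear every metal offcut off the clamp into the green scrap bin. Then, holding the hammer, tap both yellow-headed wedges sideways into the clamp, one from each end, until each stops advancing and sits tight; touch the wedges with the hammer only. Finally lay the hammer back down on its black rubber mat, and leave the jar, the weight and the cardboard box where they stand.

Things in the scene. Friction and masses are not known exactly. Their poses are not given: they have to be found in the camera images.
- clamp: Fixed clamp; own frame in mm: origin on the bench, x roughly away from the robot, z up. Grey base x -115..110, y -90..90, top z 14. x -110..0: open bed with the offcuts, 6 mm lip at the near edge. Then blue fence (x 0..12, top z 50), copper sample, dark jaws, two steel wedges, blue back rail (x 92..106). Nothing above z 59. Wedge faces sit at x 78, z 40, tight at y +108 and -108.
- wedge_left: Steel wedge at the clamp's +y end; slides along the clamp's y only. Yellow struck head 34 wide, 32 high, 12 mm long. Origin: centre of its flat outer face, 40 mm above the bench, at clamp x +78 mm. Axes as the clamp's. Starts at clamp y +128 to +142 mm; driven towards -y against about 6 N friction, stays where left; dead against its stop, tight, at y +108 mm.
- wedge_right: The same at the clamp's -y end. Origin: centre of its outer struck face, starting at clamp y -128 to -142 mm; driven towards the clamp's +y against about 6 N; tight at y -108 mm.
- hammer: Loose soft-faced hammer, 0.34 kg, lying flat, 32 mm high. Origin: its underside below the grip point. Flat-sided wooden handle 24 x 24 mm along x, x -100 to +36 mm (black butt 30 wide over the last 14), its axis 16 mm up. Head: cylinder 32 mm across, 80 mm long along y at x +50 mm; red faces at y +40 and -40 mm. Centre of mass about 30 mm ahead of the origin.
- hammer_head (a point): Centre of the hammer's head: 50 mm along the hammer's x from its origin, 16 mm above its underside.
- mat: Fixed black rubber mat, 240 (x) x 160 (y) x 6 mm, on which the hammer lies. Origin: centre of its underside on the bench.
- bin: Fixed green open-topped scrap bin, 160 x 160 mm, 70 mm high, 5 mm walls and floor. Origin: centre of its underside on the bench.
- offcut0: Square brass bar end, 26 x 26 x 24 mm (x, y, z), 90 g. May be absent. Origin: centre of the underside as it first stands, x along its length, y across, z up.
- offcut1: Aluminium flat-bar end, 36 x 24 x 24 mm (x, y, z), 50 g. May be absent. Origin: centre of the underside as it first stands, x along its length, y across, z up.
- offcut2: Copper U-channel end, 34 x 28 x 26 mm (x, y, z), walls 6 mm across y, open at the top, 60 g. May be absent. Origin: centre of the underside as it first stands, x along its length, y across, z up.
- offcut3: Dark steel stepped offcut, 30 x 24 x 26 mm (x, y, z; the upper 12 mm is only 18 mm long, at the -x end), 80 g. May be absent. Origin: centre of the underside as it first stands, x along its length, y across, z up.
- offcut4: Bright steel bar end with a dark round mark (drill hole) on top, 30 x 26 x 24 mm (x, y, z), 100 g. May be absent. Origin: centre of the underside as it first stands, x along its length, y across, z up.
- jar: Bystander: amber sample jar with a white cap, 60 mm across, 75 mm high, beyond the clamp. Origin: centre of its underside.
- weight: Bystander: steel balance weight with a knob, 44 mm across, 66 mm high, beyond the clamp. Origin: centre of its underside.
- sample_box: Bystander: small cardboard box, 60 x 70 x 45 mm, beyond the clamp. Origin: centre of its underside.

How it is judged:
By the outcome, as a careful person would: the job done as asked, in the order asked, and still so for the second after the job is handed in, with the robot touching nothing.
Of offcut0, offcut1, offcut2, offcut3, offcut4 only 3 to 5 are there at a start; the rules pass over those that are not, and their reading is None.
At some moment in a run one of offcut0, offcut1, offcut2, offcut3, offcut4, hammer may be knocked a few centimetres aside while the robot is not near it.
It also fails if it takes over 210 s, if anything falls off the work surface, if the arm or the gripper's body presses on something with over 40 N, if the wrist force passes 120 N, or if a joint passes its speed limit or range.

## Working session

There is one attempt and no reset: what is moved stays moved. The work goes in short steps, Python scripts to look and compute and a shell command to move; the robot and the scene stay as the last step left them, time stands still between calls to the robot, and variables do not carry over. Pictures are saved under pics/ and viewed, and the job is handed in when it is done.

```bash
ls; mkdir -p pics
python3 - <<'E'
from bench import *
import cv2
print(sense())
for n in ["side","top","wrist"]:
    s=snapshot(n); cv2.imwrite(f"pics/{n}0.png",s["frame"][:,:,::-1]); print(n,s["intrinsics"],s["dist"],s["extrinsics"])
E
```

```text
pics
{'time': 0.0, 'joint_pos': array([ 6.75286017e+01,  7.51494019e+00,  8.53295019e+01,  5.87476673e-04,
        8.72623716e+01, -4.89390066e+00]), 'qd': array([-0.1467704 , -0.0831908 , -0.02015984,  0.02994804, -0.00691601,
        0.02331344]), 'joint_efforts': array([ 1.41556582e-03, -5.69399965e+01, -5.00563002e+01,  1.88627214e-04,
        1.45471623e-02,  3.18913578e-05]), 'tool_pos': array([180.96782336, 571.47585897, 230.24405927]), 'tcp_rot': array([-1.79893626e+02, -9.69697230e-03,  1.62422465e+02]), 'ft_force': array([-0.56319782, -0.15364426,  0.09823547]), 'wrist_torque': array([ 0.04879673,  0.00952456, -0.01546821]), 'finger_gap': 85.35227020431704}
side [[417.29575803   0.         280.95191114]
 [  0.         417.29575803 208.48196844]
 [  0.           0.           1.        ]] [-0.09017751  0.          0.          0.          0.        ] [[ 8.09334089e-01  4.24586912e-01 -4.05837759e-01  1.04578751e+02]
 [-5.87346510e-01  5.86881265e-01 -5.57310020e-01 -7.06728316e+02]
 [ 1.55203728e-03  6.89417389e-01  7.24362655e-01  9.87166888e+02]
 [ 0.00000000e+00  0.00000000
[... 259 characters left out ...]
1 -1.06537672e-01  5.17538398e+02]
 [-9.99921853e-01  1.23392300e-02  2.00783726e-03  7.12562545e+00]
 [ 3.31085610e-03  1.06505142e-01  9.94306639e-01  9.89916153e+02]
 [ 0.00000000e+00  0.00000000e+00  0.00000000e+00  1.00000000e+00]]
wrist [[292.5217981    0.         284.4891176 ]
 [  0.         292.5217981  205.75906576]
 [  0.           0.           1.        ]] [-0.06452706  0.          0.          0.          0.        ] [[ 3.02333475e-01 -9.13029496e-01 -2.73809440e-01  1.11308541e+02]
 [ 9.53197539e-01  2.88690093e-01  8.98469894e-02  5.93609033e+02]
 [-2.98687879e-03 -2.88158236e-01  9.57578148e-01  3.72297052e+02]
 [ 0.00000000e+00  0.00000000e+00  0.00000000e+00  1.00000000e+00]]
```

View pics/top0.png

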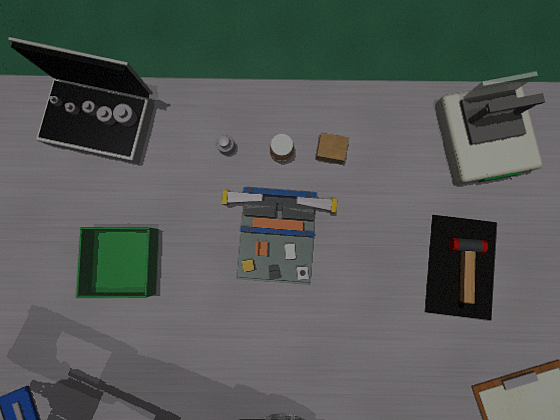

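View pics/side0.png

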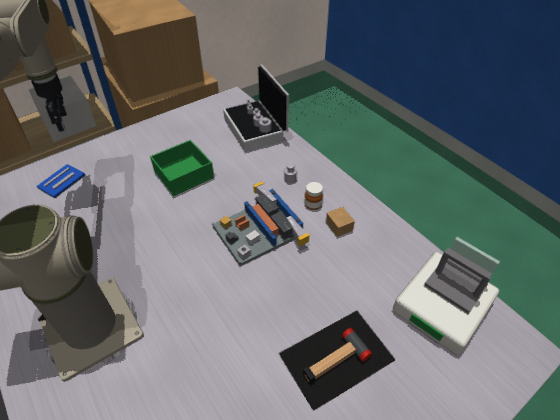

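View pics/wrist0.png

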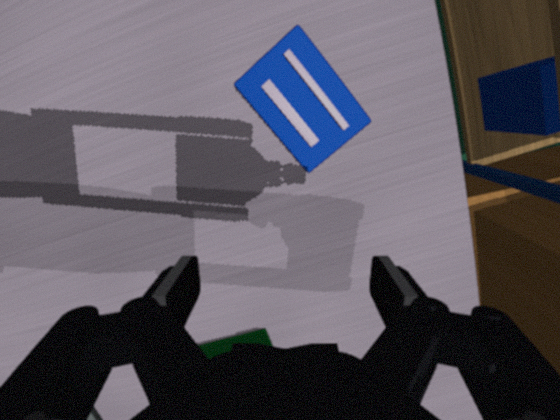

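The top view shows the bin at (118,262), the clamp at (277,235) with 5 offcuts: copper (263,248), aluminium (290,251), brass (248,265), dark (274,271) and drilled (302,272). The hammer lies on its mat at (468,265). Next I'll measure positions.

```bash
cat > h.py <<'E'
from bench import *
import cv2, numpy as np
from scipy.spatial.transform import Rotation as R
def ray(s,uv):
    p=cv2.undistortPoints(np.array([[uv]],float),s["intrinsics"],np.array(s["dist"]))[0,0]
    d=np.array([p[0],-p[1],-1.]); E=s["extrinsics"]; return E[:3,3],E[:3,:3]@d
def plane(s,uv,z):
    o,d=ray(s,uv); return (o+d*(z-o[2])/d[2])
def proj(s,P):
    E=s["extrinsics"]; c=E[:3,:3].T@(np.array(P,float)-E[:3,3]); c=c*[1,-1,-1]
    return cv2.projectPoints(c.reshape(1,1,3),np.zeros(3),np.zeros(3),s["intrinsics"],np.array(s["dist"]))[0].ravel()
def crop(s,x0,y0,x1,y1,k,name):
    f=s["frame"][y0:y1,x0:x1,::-1]; cv2.imwrite("pics/"+name,cv2.resize(f,None,fx=k,fy=k,interpolation=cv2.INTER_CUBIC))
def move(txyz,rpy_yaw=None):
    "needed shift in the tool axes from measured pose to a target TCP; yaw diff of tool pointing down"
    st=sense(); Rm=R.from_euler('xyz',st["tcp_rot"],degrees=True)
    d=Rm.inv().apply(np.array(txyz)-st["tool_pos"])
    out=[np.round(d,1)]
    if rpy_yaw is not None:
        T=R.from_euler('xyz',rpy_yaw,degrees=True)
        out.append(np.round((Rm.inv()*T).as_rotvec(),3))
    return out
E
python3 - <<'E'
from h import *
s=snapshot("top")
crop(s,200,170,350,300,5,"top_c.png")
crop(s,410,200,510,330,4,"top_h.png")
f=s["frame"]; hsv=cv2.cvtColor(f,cv2.COLOR_RGB2HSV)
def blobs(lo,hi,box,z,nm,mn=15):
    x0,y0,x1,y1=box; m=cv2.inRange(hsv[y0:y1,x0:x1],lo,hi)
    cs,_=cv2.findContours(m,cv2.RETR_EXTERNAL,cv2.CHAIN_APPROX_NONE)
    for c in cs:
        if cv2.contourArea(c)<mn: continue
        r=cv2.minAreaRect(c); uv=np.array(r[0])+[x0,y0]
        b=[plane(s,p+[x0,y0],z)[:2].round(0).tolist() for p in cv2.boxPoints(r)]
        print(nm,uv.round(1),np.round(r[1],1),plane(s,uv,z)[:2].round(1),b)
blobs((55,120,40),(75,255,255),(60,210,180,310),70,"bin")
blobs((20,120,100),(32,255,255),(200,170,350,300),40,"yellow",5)
blobs((100,120,50),(125,255,255),(200,170,350,300),50,"blue")
blobs((5,130,80),(15,255,255),(200,170,350,300),40,"copper")
blobs((0,150,80),(4,255,255),(410,200,510,330),22,"red",5)
blobs((10,60,80),(22,255,255),(410,200,510,330),34,"handle",5)
blobs((0,0,0),(180,255,40),(410,200,510,330),6,"mat",500)
E
```

```text
bin [112.6 262. ] [71.8 69.5] [476.2 392.2] [[399.0, 470.0], [557.0, 478.0], [555.0, 313.0], [397.0, 308.0]]
yellow [247.6 265.1] [10.5 10.7] [471.   85.5] [[481.0, 100.0], [485.0, 75.0], [461.0, 71.0], [457.0, 96.0]]
yellow [333.8 204.5] [ 4.7 13.2] [ 618.1 -119.5] [[603.0, -113.0], [635.0, -115.0], [634.0, -126.0], [602.0, -124.0]]
yellow [224.3 196.5] [ 4.5 13.4] [634.4 145.4] [[619.0, 152.0], [651.0, 150.0], [650.0, 139.0], [618.0, 141.0]]
blue [277.  231.1] [72.5  4.9] [551.9  16.7] [[551.0, 103.0], [563.0, 102.0], [552.0, -70.0], [541.0, -69.0]]
blue [313.  194.5] [5. 6.] [640.6 -68.4] [[647.0, -61.0], [647.0, -76.0], [635.0, -76.0], [634.0, -61.0]]
blue [279.6 192.1] [55.1  5.6] [645.4  11.6] [[643.0, 78.0], [656.0, 77.0], [648.0, -55.0], [634.0, -54.0]]
blue [246.5 189.5] [5. 5.] [650.7  91.2] [[657.0, 97.0], [657.0, 85.0], [645.0, 85.0], [645.0, 97.0]]
copper [261.5 248. ] [11. 14.] [511.7  53.3] [[495.0, 66.0], [528.0, 67.0], [528.0, 40.0], [495.0, 40.0]]
copper [277.5 223.6] [49.7  9.5] [570.4  15.9] [[563.0, 76.0], [586.0, 75.0], [578.0, -45.0], [555.0, -43.0]]
red [484.5 245.5] [11.  5.] [ 524.6 -487. ] [[538.0, -482.0], [538.0, -494.0], [511.0, -492.0], [511.0, -480.0]]
red [456.  243.5] [11.  4.] [ 528.5 -418.4] [[542.0, -414.0], [542.0, -424.0], [515.0, -423.0], [515.0, -413.0]]
handle [469.2 276.9] [10.7 52. ] [ 449.7 -441.5] [[389.0, -425.0], [511.0, -433.0], [511.0, -458.0], [389.0, -450.0]]
mat [461. 267.] [ 66.6 100.2] [ 471.5 -435.4] [[356.0, -342.0], [599.0, -367.0], [590.0, -531.0], [348.0, -502.0]]
```

View pics/top_c.png

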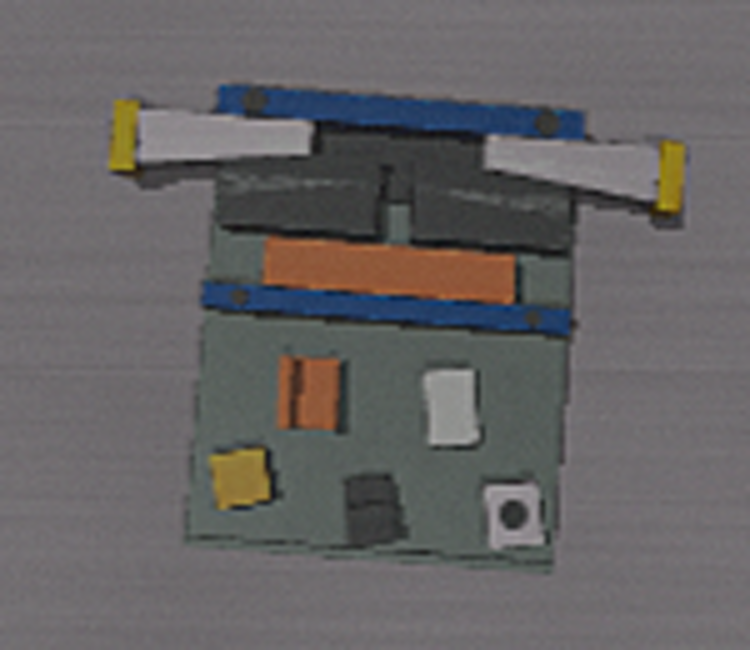

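View pics/top_h.png

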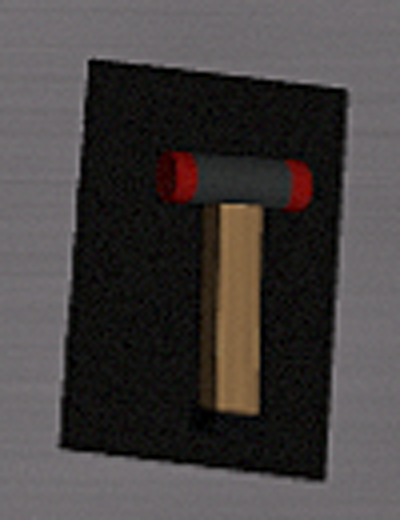

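```bash
cat > off.py <<'E'
from h import *
def clamp(p): 
    a=np.radians(-3.66); o=np.array([545.9,17.1]); d=np.array(p)[:2]-o; c,s_=np.cos(a),np.sin(a)
    return np.array([c*d[0]+s_*d[1], -s_*d[0]+c*d[1]])
E
python3 - <<'E'
from off import *
s=snapshot("top")
C={"brass":([(208,455),(265,448),(271,500),(217,509)],38),"copper":([(280,356),(342,358),(338,432),(276,428)],40),
"alu":([(423,372),(475,367),(480,440),(428,446)],38),"dark":([(345,478),(397,474),(402,540),(352,545)],38),"drill":([(484,486),(538,484),(544,546),(490,549)],38)}
for k,(c,z) in C.items():
    P=np.array([plane(s,np.array(p)/5+[199.6,169.6],z)[:2] for p in c]); m=P.mean(0)
    ex=(P[0]+P[1]-P[2]-P[3])/2; ey=(P[0]+P[3]-P[1]-P[2])/2
    print(k,m.round(1),"clamp",clamp(m).round(1),"L",np.hypot(*ex).round(1),"W",np.hypot(*ey).round(1),"yawx",np.degrees(np.arctan2(ex[1],ex[0])).round(1),"yawy",np.degrees(np.arctan2(-ey[0],ey[1])).round(1))
print(move([476,392,180],[180,0,177]))
E
```

```text
brass [470.6  85.6] clamp [-79.5  63.5] L 25.2 W 26.6 yawx 9.4 yawy 8.8
copper [511.   53.5] clamp [-37.2  34.1] L 34.6 W 29.6 yawx -2.1 yawy -2.1
alu [505.7 -14.6] clamp [-38.1 -34.2] L 34.9 W 25.0 yawx 4.5 yawy 6.7
dark [456.7  21.7] clamp [-89.3  -1.1] L 31.3 W 24.3 yawx 6.0 yawy 5.6
drill [454.2 -44.8] clamp [-87.5 -67.6] L 29.4 W 25.7 yawx 5.9 yawy 3.3
[array([-335.4,  -82.2,   50.8]), array([-0.001, -0.   , -0.254])]
```

Run:
```python
from h import *
print(move([470.6,85.6,130],[180,0,189]))
```

```text
[array([-422.8, -375.9,  101.1]), array([-0.001, -0.   , -0.464])]
```

```bash
python3 -m creep '{"translation":[[0,0,10],[0,0,10],[0,0,10],[0,0,10]],"rotation":[[0,0,-0.116],[0,0,-0.116],[0,0,-0.116],[0,0,-0.116]],"claw":[52,52,52,52]}' 40
python3 - <<'E'
from h import *
print(move([470.6,85.6,130],[180,0,189]))
E
```

```text
time: 0.65
tool_pos: [181.1, 571.9, 190.7]
tcp_rot: [-180.0, -0.0, -170.7]
ft_force: [-0.4, -0.2, 0.5]
finger_gap: 52.1
[array([-207.3, -526.6,   60.8]), array([-0.   , -0.   ,  0.005])]
```

```bash
python3 -m creep '{"translation":[[-7,-17,2],[-14,-35,4],[-14,-35,4],[-14,-35,4],[-14,-35,4],[-14,-35,4],[-14,-35,4],[-14,-35,4],[-14,-35,4],[-14,-35,4]],"rotation":[[0,0,0],[0,0,0],[0,0,0],[0,0,0],[0,0,0],[0,0,0],[0,0,0],[0,0,0],[0,0,0],[0,0,0]],"claw":[52,52,52,52,52,52,52,52,52,52]}'
python3 - <<'E'
from h import *
print(move([470.6,85.6,130],[180,0,189]))
E
```

```text
time: 1.65
tool_pos: [365.1, 263.6, 153.3]
tcp_rot: [180.0, 0.0, -171.0]
ft_force: [0.1, 0.2, 0.8]
finger_gap: 51.9
[array([ -76.3, -192.3,   23.3]), array([0., 0., 0.])]
```

```bash
python3 -m creep '{"translation":[[-14,-35,4],[-14,-35,4],[-14,-35,4],[-14,-35,4],[-12,-32,4],[-6,-20,3],[0,0,0],[0,0,0]],"rotation":[[0,0,0],[0,0,0],[0,0,0],[0,0,0],[0,0,0],[0,0,0],[0,0,0],[0,0,0]],"claw":[52,52,52,52,52,52,52,52]}'
python3 - <<'E'
from h import *
print(move([470.6,85.6,17],[180,0,189]))
s=snapshot("wrist"); cv2.imwrite("pics/w1.png",s["frame"][:,:,::-1])
E
```

```text
time: 2.45
tool_pos: [467.4, 86.8, 130.1]
tcp_rot: [180.0, -0.0, -171.1]
ft_force: [0.4, 0.7, -0.0]
finger_gap: 51.9
[array([ -3. ,  -1.7, 113.1]), array([ 0.   , -0.001, -0.001])]
```

View pics/w1.png

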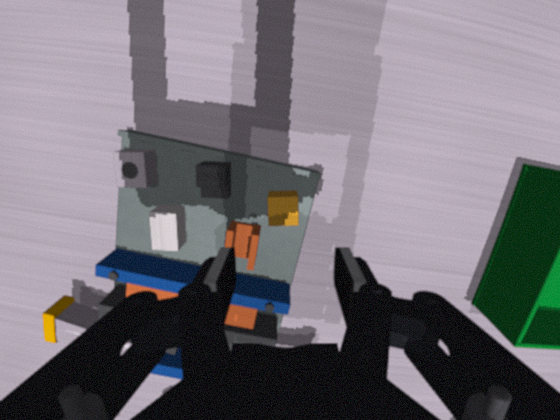

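Brass at (283,205) sits laterally centred between the fingers; the others are visible and undisturbed. Descending.

```bash
python3 - <<'E'
from h import *
s=snapshot("wrist"); 
print(plane(s,(283,198),38))
E
python3 -m creep '{"translation":[[-2,-1,15],[-1,-1,25],[0,0,25],[0,0,25],[0,0,15],[0,0,7],[0,0,0]],"rotation":[[0,0,0],[0,0,0],[0,0,0],[0,0,0],[0,0,0],[0,0,0],[0,0,0]],"claw":[52,52,52,52,52,52,52]}'
python3 -m creep '{"translation":[[0,0,0],[0,0,0],[0,0,0],[0,0,0],[0,0,0]],"rotation":[[0,0,0],[0,0,0],[0,0,0],[0,0,0],[0,0,0]],"claw":[15,15,15,15,15]}' 40
```

```text
[458.11261488  84.01568423  38.        ]
time: 3.25
tool_pos: [470.0, 86.1, 17.6]
tcp_rot: [180.0, -0.1, -170.9]
ft_force: [-0.1, 0.8, 0.3]
finger_gap: 52.1
time: 3.75
tool_pos: [472.2, 85.6, 19.8]
tcp_rot: [180.0, 0.1, -171.0]
ft_force: [-0.6, 0.7, 7.0]
finger_gap: 25.2
```

```bash
python3 -m creep '{"translation":[[0,0,-15],[0,0,-30],[0,0,-30],[0,0,-20],[0,0,0]],"rotation":[[0,0,0],[0,0,0],[0,0,0],[0,0,0],[0,0,0]],"claw":[15,15,15,15,15]}'
python3 - <<'E'
from h import *
print(move([445,415,115],[180,0,177]))
s=snapshot("top"); crop(s,200,170,350,300,4,"t1.png")
f=s["frame"]; crop(s,60,210,180,310,4,"bin.png")
E
```

```text
time: 4.25
tool_pos: [473.6, 85.5, 117.2]
tcp_rot: [-180.0, 0.4, -171.0]
ft_force: [0.8, 0.6, -0.8]
finger_gap: 25.2
[array([-23.3, 329.9,   2.1]), array([0.   , 0.007, 0.209])]
```

View pics/bin.png

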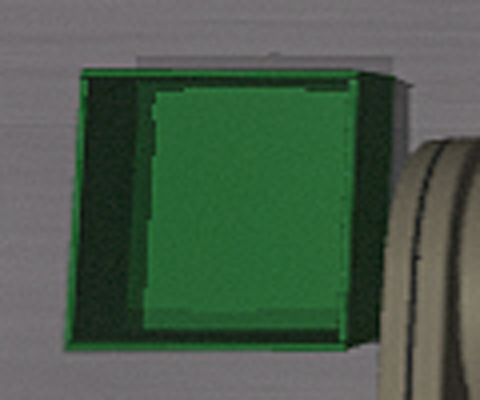

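```bash
python3 -m creep '{"translation":[[-1,15,0],[-3,38,0],[-3,40,0],[-3,40,0],[-3,40,0],[-3,40,0],[-3,40,0],[-2,40,0],[-2,27,0],[0,10,0]],"rotation":[[0,0,0],[0,0,0],[0,0,0],[0,0,0],[0,0,0],[0,0,0],[0,0,0],[0,0,0],[0,0,0],[0,0,0]],"claw":[15,15,15,15,15,15,15,15,15,15]}'
python3 -m creep '{"translation":[[0,0,20],[0,0,30],[0,0,20],[0,0,0],[0,0,0],[0,0,0],[0,0,0],[0,0,0]],"rotation":[[0,0,0],[0,0,0],[0,0,0],[0,0,0],[0,0,0],[0,0,0],[0,0,0],[0,0,0]],"claw":[15,15,15,15,52,52,52,52]}'
python3 -m creep '{"translation":[[0,0,-15],[0,0,-30],[0,0,-25],[0,0,0]],"rotation":[[0,0,0.061],[0,0,0.061],[0,0,0.061],[0,0,0]],"claw":[52,52,52,52]}'
python3 - <<'E'
from h import *
print(move([511,53.5,115],[180,0,178]))
print(move([511,53.5,20],[180,0,178]))
s=snapshot("wrist"); cv2.imwrite("pics/w2.png",s["frame"][:,:,::-1])
E
```

```text
time: 5.3
tool_pos: [440.3, 416.7, 111.1]
tcp_rot: [-180.0, -0.1, -170.9]
ft_force: [-0.1, -0.1, -1.2]
finger_gap: 25.0
time: 6.1
tool_pos: [442.8, 415.4, 44.7]
tcp_rot: [179.9, 0.1, -171.0]
ft_force: [-0.1, 1.6, -0.2]
finger_gap: 51.8
time: 6.5
tool_pos: [444.7, 417.0, 119.0]
tcp_rot: [179.7, 0.4, 178.4]
ft_force: [0.2, 0.7, 0.8]
finger_gap: 52.1
[array([ -76.3, -361.6,    2.5]), array([0.006, 0.007, 0.007])]
[array([ -75.7, -362.1,   97.5]), array([0.006, 0.007, 0.007])]
```

View pics/w2.png

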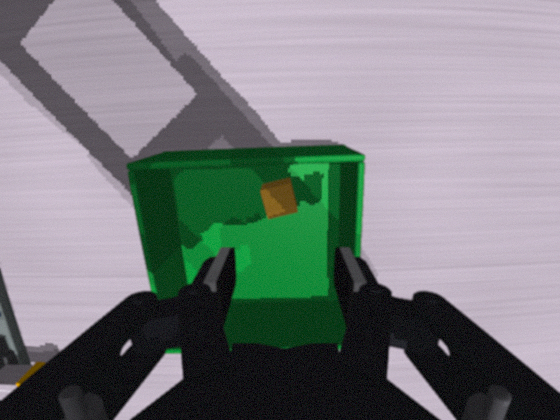

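Brass lies in the bin at (280,198). Next copper.

```bash
python3 -m creep '{"translation":[[-4,-18,0],[-8,-38,0],[-8,-40,0],[-8,-40,0],[-8,-40,0],[-8,-40,0],[-8,-40,0],[-8,-40,0],[-8,-38,0],[-8,-28,0]],"rotation":[[0,0,0],[0,0,0],[0,0,0],[0,0,0],[0,0,0],[0,0,0],[0,0,0],[0,0,0],[0,0,0],[0,0,0]],"claw":[46,46,46,46,46,46,46,46,46,46]}'
python3 -m creep '{"translation":[[0,0,10],[0,0,10],[0,0,0],[0,0,0]],"rotation":[[0,0,0],[0,0,0],[0,0,0],[0,0,0]],"claw":[46,46,46,46]}'
python3 - <<'E'
from h import *
print(move([511,53.5,20],[180,0,178]))
s=snapshot("top"); crop(s,60,170,350,310,2.5,"t2.png")
E
```

```text
time: 7.55
tool_pos: [507.3, 48.0, 111.9]
tcp_rot: [-180.0, -0.1, 178.5]
ft_force: [0.6, 0.7, -0.3]
finger_gap: 45.8
time: 7.95
tool_pos: [507.5, 51.9, 92.2]
tcp_rot: [180.0, -0.1, 178.6]
ft_force: [0.0, -0.1, -0.1]
finger_gap: 45.8
[array([-3.6,  1.7, 72.2]), array([ 0.   , -0.002,  0.011])]
```

View pics/t2.png

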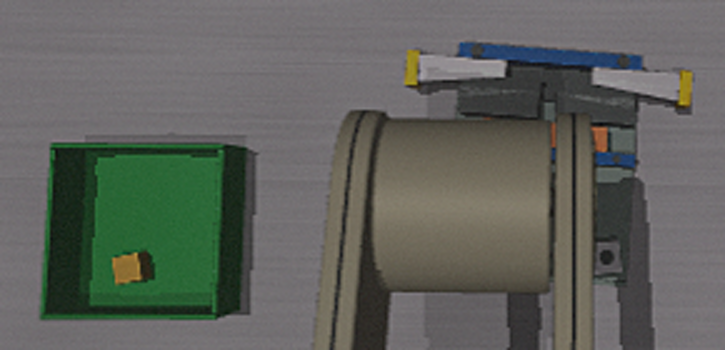

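```bash
python3 -m creep '{"translation":[[-2,1,15],[-1.5,1,20],[0,0,20],[0,0,12],[0,0,5],[0,0,0],[0,0,0],[0,0,0],[0,0,0],[0,0,0]],"rotation":[[0,0,0],[0,0,0],[0,0,0],[0,0,0],[0,0,0],[0,0,0],[0,0,0],[0,0,0],[0,0,0],[0,0,0]],"claw":[46,46,46,46,46,46,15,15,15,15]}'
python3 -m creep '{"translation":[[0,0,-15],[0,0,-30],[0,0,-30],[0,0,-20],[0,0,0]],"rotation":[[0,0,0],[0,0,0],[0,0,0],[0,0,0],[0,0,0]],"claw":[15,15,15,15,15]}'
python3 - <<'E'
from h import *
print(move([510,415,115],[180,0,178]))
E
```

```text
time: 9.0
tool_pos: [513.2, 52.9, 22.4]
tcp_rot: [180.0, 0.1, 178.5]
ft_force: [-0.6, 0.4, 5.6]
finger_gap: 27.2
time: 9.5
tool_pos: [514.8, 53.0, 120.9]
tcp_rot: [180.0, 0.4, 178.5]
ft_force: [-0.0, 1.0, -0.9]
finger_gap: 27.4
[array([ 14.2, 361.8,   5.9]), array([0.   , 0.007, 0.009])]
```

```bash
python3 -m creep '{"translation":[[1,18,0],[1,38,0],[1,40,0],[1,40,0],[1,40,0],[1,40,0],[1,40,0],[1,40,0],[1,38,0],[1,28,0]],"rotation":[[0,0,0],[0,0,0],[0,0,0],[0,0,0],[0,0,0],[0,0,0],[0,0,0],[0,0,0],[0,0,0],[0,0,0]],"claw":[15,15,15,15,15,15,15,15,15,15]}'
python3 -m creep '{"translation":[[0,0,20],[0,0,30],[0,0,20],[0,0,0],[0,0,0],[0,0,0],[0,0,0],[0,0,0]],"rotation":[[0,0,0],[0,0,0],[0,0,0],[0,0,0],[0,0,0],[0,0,0],[0,0,0],[0,0,0]],"claw":[15,15,15,15,46,46,46,46]}'
python3 -m creep '{"translation":[[0,0,-15],[0,0,-30],[0,0,-25],[0,0,0]],"rotation":[[0,0,-0.05],[0,0,-0.048],[0,0,0],[0,0,0]],"claw":[46,46,46,46]}'
python3 - <<'E'
from h import *
print(move([505.7,-14.6,115],[180,0,185]))
s=snapshot("top"); crop(s,200,170,350,300,5,"t3.png")
s=snapshot("wrist"); cv2.imwrite("pics/w3.png",s["frame"][:,:,::-1])
E
```

```text
time: 10.5
tool_pos: [510.3, 417.0, 115.1]
tcp_rot: [-180.0, -0.1, 178.6]
ft_force: [0.8, -0.4, -0.9]
finger_gap: 26.9
time: 11.3
tool_pos: [512.4, 415.6, 47.9]
tcp_rot: [179.9, 0.1, 178.5]
ft_force: [-0.8, 0.2, -0.1]
finger_gap: 45.9
time: 11.7
tool_pos: [514.4, 417.0, 122.5]
tcp_rot: [179.7, 0.4, -175.9]
ft_force: [1.2, -0.3, 1.0]
finger_gap: 45.9
[array([  39.8, -429.9,    5.2]), array([ 0.005,  0.008, -0.015])]
```

View pics/t3.png

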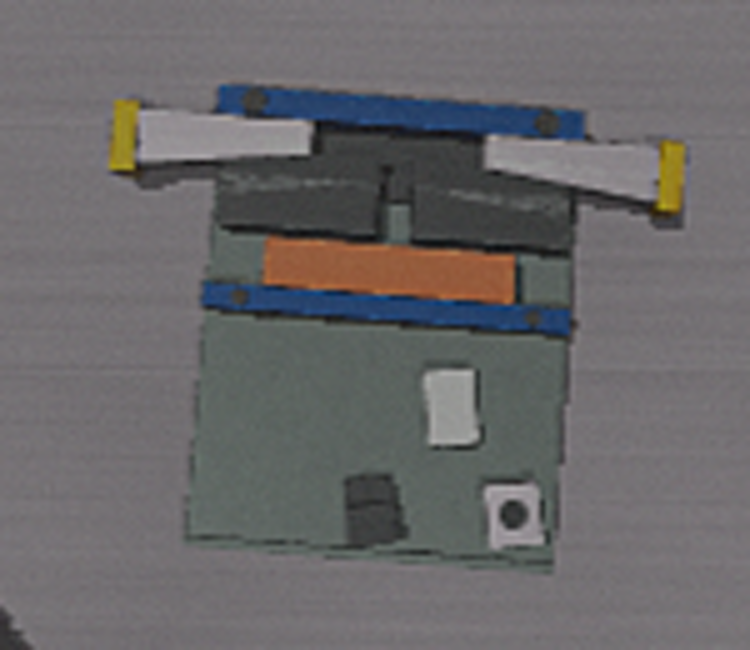

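View pics/w3.png

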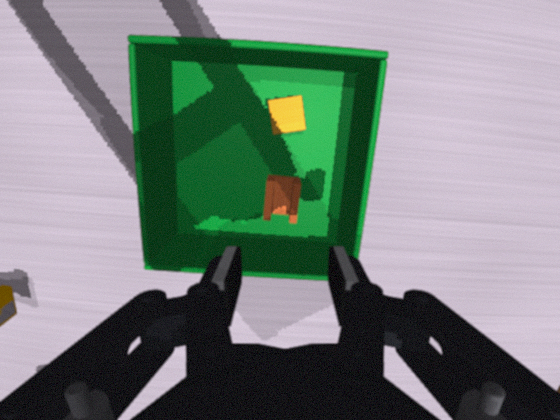

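Brass and copper are in the bin; the remaining three on the clamp have not moved (alu (451,406) in the crop). Next alu.

```bash
python3 -m creep '{"translation":[[2,-20,0],[4,-42,0],[4,-46,0],[4,-46,0],[4,-46,0],[4,-46,0],[4,-46,0],[4,-46,0],[4,-46,0],[4,-35,0]],"rotation":[[0,0,0],[0,0,0],[0,0,0],[0,0,0],[0,0,0],[0,0,0],[0,0,0],[0,0,0],[0,0,0],[0,0,0]],"claw":[46,46,46,46,46,46,46,46,46,46]}'
python3 -m creep '{"translation":[[0,-10,10],[0,0,10],[0,0,0],[0,0,0]],"rotation":[[0,0,0],[0,0,0],[0,0,0],[0,0,0]],"claw":[46,46,46,46]}'
python3 - <<'E'
from h import *
print(move([505.7,-14.6,21],[180,0,185]))
E
```

```text
time: 12.8
tool_pos: [502.5, -8.0, 115.0]
tcp_rot: [-180.0, -0.1, -175.9]
ft_force: [0.1, -0.4, -0.1]
finger_gap: 45.9
time: 13.2
tool_pos: [503.7, -14.1, 95.1]
tcp_rot: [180.0, -0.1, -175.8]
ft_force: [0.1, -0.4, 0.7]
finger_gap: 46.1
[array([-2.1, -0.7, 74.1]), array([ 0.001, -0.002, -0.014])]
```

Drop alu at about (455,375).

```bash
python3 -m creep '{"translation":[[-1,-0.5,15],[-1,0,20],[0,0,20],[0,0,13],[0,0,5],[0,0,0],[0,0,0],[0,0,0],[0,0,0],[0,0,0]],"rotation":[[0,0,-0.014],[0,0,0],[0,0,0],[0,0,0],[0,0,0],[0,0,0],[0,0,0],[0,0,0],[0,0,0],[0,0,0]],"claw":[46,46,46,46,46,46,15,15,15,15]}'
python3 -m creep '{"translation":[[0,0,-15],[0,0,-30],[0,0,-30],[0,0,-20],[0,0,0]],"rotation":[[0,0,0],[0,0,0],[0,0,0],[0,0,0],[0,0,0]],"claw":[15,15,15,15,15]}'
python3 - <<'E'
from h import *
print(move([460,365,115],[180,0,185]))
E
```

```text
time: 14.2
tool_pos: [507.7, -16.0, 24.5]
tcp_rot: [-180.0, 0.1, -175.1]
ft_force: [1.2, -0.1, 5.9]
finger_gap: 22.9
time: 14.7
tool_pos: [509.0, -16.3, 122.0]
tcp_rot: [-179.9, 0.4, -175.1]
ft_force: [0.6, -0.3, -0.2]
finger_gap: 22.9
[array([ 16.1, 384.1,   6.3]), array([-0.001,  0.006, -0.001])]
```

```bash
python3 -m creep '{"translation":[[1,18,0],[1,38,0],[2,42,0],[2,42,0],[2,42,0],[2,42,0],[2,42,0],[1,42,0],[1,40,0],[1,34,0]],"rotation":[[0,0,0],[0,0,0],[0,0,0],[0,0,0],[0,0,0],[0,0,0],[0,0,0],[0,0,0],[0,0,0],[0,0,0]],"claw":[15,15,15,15,15,15,15,15,15,15]}'
python3 -m creep '{"translation":[[0,0,20],[0,0,30],[0,0,20],[0,0,0],[0,0,0],[0,0,0],[0,0,0],[0,0,0]],"rotation":[[0,0,0],[0,0,0],[0,0,0],[0,0,0],[0,0,0],[0,0,0],[0,0,0],[0,0,0]],"claw":[15,15,15,15,46,46,46,46]}'
python3 -m creep '{"translation":[[0,0,-15],[0,0,-30],[0,0,-25],[0,0,0]],"rotation":[[0,0,-0.017],[0,0,0],[0,0,0],[0,0,0]],"claw":[46,46,46,46]}'
python3 - <<'E'
from h import *
print(move([456.7,21.7,115],[180,0,186]))
s=snapshot("top"); crop(s,200,170,350,300,5,"t4.png")
s=snapshot("wrist"); cv2.imwrite("pics/w4.png",s["frame"][:,:,::-1])
E
```

```text
time: 15.7
tool_pos: [457.4, 365.0, 116.6]
tcp_rot: [-180.0, -0.1, -175.0]
ft_force: [-0.5, 0.5, -0.4]
finger_gap: 23.0
time: 16.5
tool_pos: [459.7, 363.9, 49.7]
tcp_rot: [179.9, 0.1, -175.1]
ft_force: [-0.2, 0.2, 0.7]
finger_gap: 45.9
time: 16.9
tool_pos: [461.7, 365.4, 124.8]
tcp_rot: [179.8, 0.5, -174.0]
ft_force: [0.9, 0.8, 1.2]
finger_gap: 46.1
[array([  40.7, -341.3,    8. ]), array([ 0.004,  0.008, -0.001])]
```

View pics/t4.png

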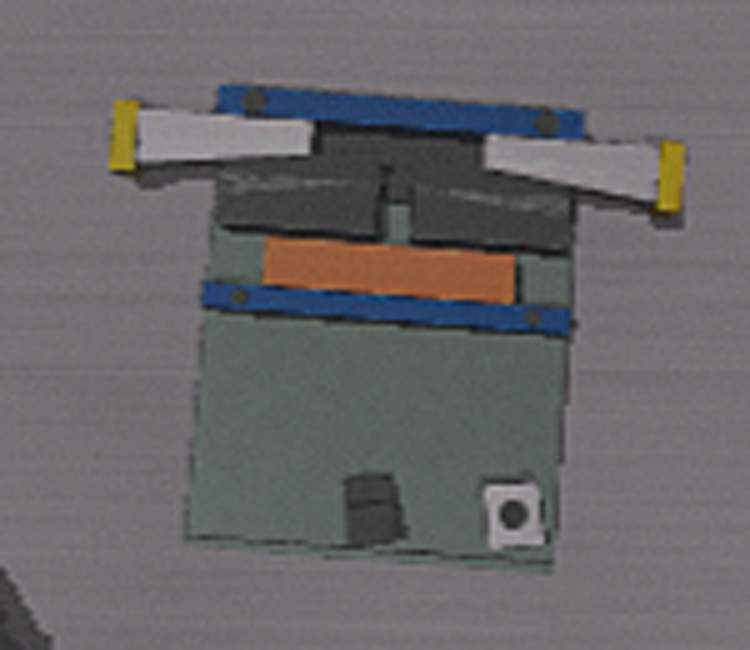

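View pics/w4.png

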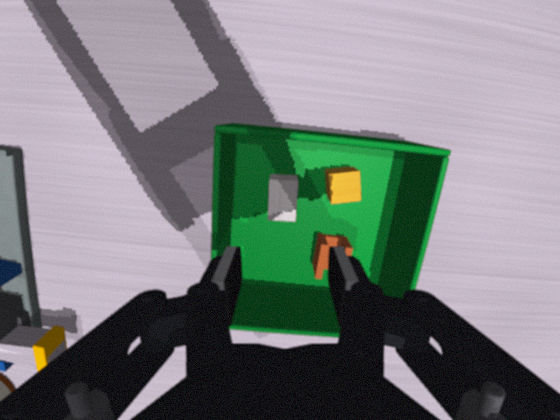

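Alu is in the bin at (283,195); dark and drilled unmoved. Next dark.

```bash
python3 -m creep '{"translation":[[2,-18,0],[4,-36,0],[4,-38,0],[4,-38,0],[4,-38,0],[4,-38,0],[4,-38,0],[4,-38,0],[4,-32,0],[4,-26,0]],"rotation":[[0,0,0],[0,0,0],[0,0,0],[0,0,0],[0,0,0],[0,0,0],[0,0,0],[0,0,0],[0,0,0],[0,0,0]],"claw":[46,46,46,46,46,46,46,46,46,46]}'
python3 -m creep '{"translation":[[0,0,10],[0,0,10],[0,0,0],[0,0,0]],"rotation":[[0,0,0],[0,0,0],[0,0,0],[0,0,0]],"claw":[46,46,46,46]}'
python3 - <<'E'
from h import *
print(move([456,21.7,22],[180,0,186]))
E
```

```text
time: 18.0
tool_pos: [455.0, 19.6, 117.4]
tcp_rot: [180.0, -0.1, -174.1]
ft_force: [0.5, 0.1, 0.0]
finger_gap: 45.9
time: 18.4
tool_pos: [455.2, 22.3, 97.4]
tcp_rot: [180.0, -0.1, -174.0]
ft_force: [-0.1, -0.1, 0.1]
finger_gap: 46.2
[array([-0.8, -0.7, 75.4]), array([ 0.001, -0.002, -0.   ])]
```

```bash
python3 -m creep '{"translation":[[0,-0.5,15],[0,0,20],[0,0,20],[0,0,15],[0,0,5],[0,0,0],[0,0,0],[0,0,0],[0,0,0],[0,0,0]],"rotation":[[0,0,0],[0,0,0],[0,0,0],[0,0,0],[0,0,0],[0,0,0],[0,0,0],[0,0,0],[0,0,0],[0,0,0]],"claw":[46,46,46,46,46,46,15,15,15,15]}'
python3 -m creep '{"translation":[[0,0,-15],[0,0,-30],[0,0,-30],[0,0,-20],[0,0,0]],"rotation":[[0,0,0],[0,0,0],[0,0,0],[0,0,0],[0,0,0]],"claw":[15,15,15,15,15]}'
python3 - <<'E'
from h import *
print(move([515,365,115],[180,0,186]))
s=snapshot("wrist"); cv2.imwrite("pics/w5.png",s["frame"][:,:,::-1])
E
```

```text
time: 19.4
tool_pos: [457.2, 20.9, 24.6]
tcp_rot: [-180.0, 0.1, -174.1]
ft_force: [-0.3, 0.6, 6.7]
finger_gap: 22.7
time: 19.9
tool_pos: [458.5, 20.6, 121.9]
tcp_rot: [-179.9, 0.4, -174.1]
ft_force: [-0.4, 0.0, -0.3]
finger_gap: 22.8
[array([-91.6, 336.8,   7.1]), array([-0.001,  0.006, -0.002])]
```

View pics/w5.png

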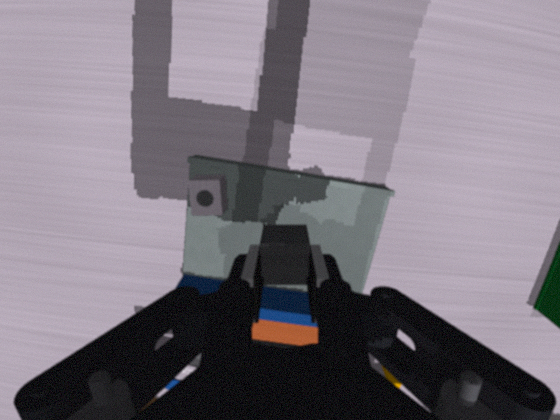

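The dark piece is held at (287,250). Move to the bin.

```bash
python3 -m creep '{"translation":[[-5,17,0],[-9,33,0],[-10,37,0],[-10,37,0],[-10,37,0],[-10,37,0],[-10,37,0],[-10,37,0],[-9,35,0],[-8,30,0]],"rotation":[[0,0,0],[0,0,0],[0,0,0],[0,0,0],[0,0,0],[0,0,0],[0,0,0],[0,0,0],[0,0,0],[0,0,0]],"claw":[15,15,15,15,15,15,15,15,15,15]}'
python3 -m creep '{"translation":[[0,0,20],[0,0,30],[0,0,20],[0,0,0],[0,0,0],[0,0,0],[0,0,0],[0,0,0]],"rotation":[[0,0,0],[0,0,0],[0,0,0],[0,0,0],[0,0,0],[0,0,0],[0,0,0],[0,0,0]],"claw":[15,15,15,15,46,46,46,46]}'
python3 -m creep '{"translation":[[0,0,-15],[0,0,-30],[0,0,-25],[0,0,0]],"rotation":[[0,0,0],[0,0,0.017],[0,0,0],[0,0,0]],"claw":[46,46,46,46]}'
python3 - <<'E'
from h import *
print(move([454.2,-44.8,115],[180,0,184.5]))
s=snapshot("top"); crop(s,200,170,350,300,5,"t5.png")
s=snapshot("wrist"); cv2.imwrite("pics/w6.png",s["frame"][:,:,::-1])
E
```

```text
time: 20.95
tool_pos: [510.7, 366.7, 115.8]
tcp_rot: [-179.9, -0.2, -174.1]
ft_force: [0.9, 0.1, -1.1]
finger_gap: 22.9
time: 21.75
tool_pos: [512.8, 365.9, 49.8]
tcp_rot: [179.9, 0.1, -174.1]
ft_force: [-0.2, -0.3, -0.3]
finger_gap: 45.9
time: 22.15
tool_pos: [514.9, 367.2, 125.2]
tcp_rot: [179.8, 0.5, -175.1]
ft_force: [0.3, 1.0, 0.2]
finger_gap: 46.1
[array([  96. , -405.3,    7.7]), array([0.004, 0.008, 0.008])]
```

View pics/t5.png

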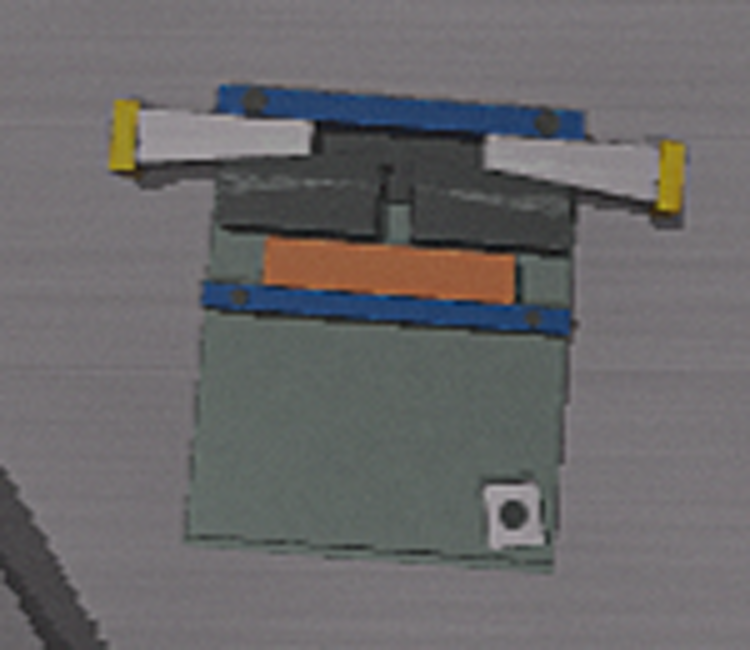

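View pics/w6.png

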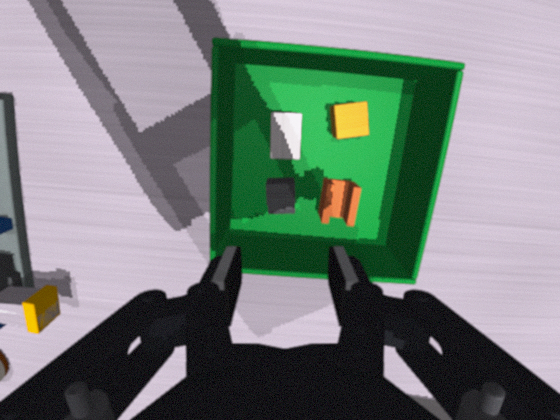

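Four are in the bin; the drilled bar remains at (513,516) in the crop.

```bash
python3 -m creep '{"translation":[[5,-20,0],[10,-42,0],[10,-44,0],[10,-44,0],[10,-44,0],[10,-44,0],[10,-44,0],[10,-44,0],[10,-42,0],[10,-35,0]],"rotation":[[0,0,0],[0,0,0],[0,0,0],[0,0,0],[0,0,0],[0,0,0],[0,0,0],[0,0,0],[0,0,0],[0,0,0]],"claw":[46,46,46,46,46,46,46,46,46,46]}'
python3 -m creep '{"translation":[[0,0,10],[0,0,10],[0,0,0],[0,0,0]],"rotation":[[0,0,0],[0,0,0],[0,0,0],[0,0,0]],"claw":[46,46,46,46]}'
python3 - <<'E'
from h import *
print(move([454,-44.8,22],[180,0,184.5]))
E
```

```text
time: 23.25
tool_pos: [450.6, -46.2, 117.5]
tcp_rot: [180.0, -0.1, -175.1]
ft_force: [0.1, -0.1, -0.2]
finger_gap: 46.2
time: 23.65
tool_pos: [451.3, -43.1, 97.4]
tcp_rot: [180.0, -0.1, -175.0]
ft_force: [0.4, -0.5, 0.6]
finger_gap: 46.2
[array([-2.7, -2. , 75.4]), array([ 0.001, -0.002,  0.009])]
```

```bash
python3 -m creep '{"translation":[[-1.5,-1,15],[0,-0.5,20],[0,0,20],[0,0,15],[0,0,5],[0,0,0],[0,0,0],[0,0,0],[0,0,0],[0,0,0]],"rotation":[[0,0,0],[0,0,0],[0,0,0],[0,0,0],[0,0,0],[0,0,0],[0,0,0],[0,0,0],[0,0,0],[0,0,0]],"claw":[46,46,46,46,46,46,15,15,15,15]}'
python3 -m creep '{"translation":[[0,0,-15],[0,0,-30],[0,0,-30],[0,0,-20],[0,0,0]],"rotation":[[0,0,0],[0,0,0],[0,0,0],[0,0,0],[0,0,0]],"claw":[15,15,15,15,15]}'
python3 - <<'E'
from h import *
print(move([485,389,115],[180,0,185]))
E
```

```text
time: 24.65
tool_pos: [454.7, -45.7, 24.5]
tcp_rot: [-180.0, 0.1, -175.1]
ft_force: [0.3, 0.8, 5.8]
finger_gap: 24.8
time: 25.15
tool_pos: [455.9, -46.2, 121.9]
tcp_rot: [-179.9, 0.3, -175.1]
ft_force: [0.7, -0.1, -1.3]
finger_gap: 24.9
[array([-66.4, 431.1,   6.5]), array([-0.002,  0.006, -0.001])]
```

```bash
python3 -m creep '{"translation":[[-4,22,0],[-7,44,0],[-7,46,0],[-7,46,0],[-7,46,0],[-7,46,0],[-7,46,0],[-7,46,0],[-7,46,0],[-6,43,0]],"rotation":[[0,0,0],[0,0,0],[0,0,0],[0,0,0],[0,0,0],[0,0,0],[0,0,0],[0,0,0],[0,0,0],[0,0,0]],"claw":[15,15,15,15,15,15,15,15,15,15]}'
python3 -m creep '{"translation":[[0,0,10],[0,0,30],[0,0,25],[0,0,0],[0,0,0],[0,0,0],[0,0,0],[0,0,0]],"rotation":[[0,0,0],[0,0,0],[0,0,0],[0,0,0],[0,0,0],[0,0,0],[0,0,0],[0,0,0]],"claw":[15,15,15,15,46,46,46,46]}'
python3 -m creep '{"translation":[[0,0,-15],[0,0,-30],[0,0,-35],[0,0,-20],[0,0,0]],"rotation":[[0,0,0],[0,0,0],[0,0,0],[0,0,0],[0,0,0]],"claw":[46,46,60,60,60]}'
python3 - <<'E'
from h import *
s=snapshot("top"); cv2.imwrite("pics/t6.png",s["frame"][:,:,::-1]); crop(s,410,200,510,330,4,"h6.png")
s=snapshot("wrist"); cv2.imwrite("pics/w7.png",s["frame"][:,:,::-1])
E
```

```text
time: 26.15
tool_pos: [481.2, 391.1, 116.4]
tcp_rot: [-179.9, -0.1, -175.0]
ft_force: [1.7, -0.1, -0.3]
finger_gap: 24.9
time: 26.95
tool_pos: [483.2, 389.9, 55.0]
tcp_rot: [179.9, 0.1, -175.1]
ft_force: [-0.5, -0.8, 0.2]
finger_gap: 46.0
time: 27.45
tool_pos: [484.7, 391.2, 159.8]
tcp_rot: [179.7, 0.5, -175.1]
ft_force: [0.3, 0.4, 0.7]
finger_gap: 60.2
```

View pics/t6.png

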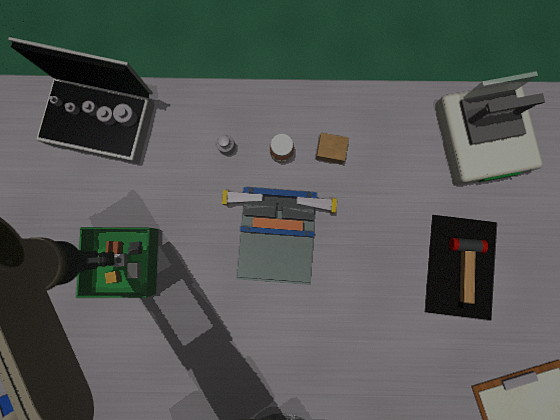

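View pics/w7.png

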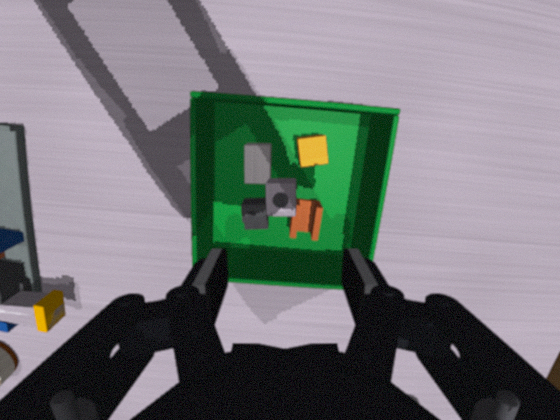

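View pics/h6.png

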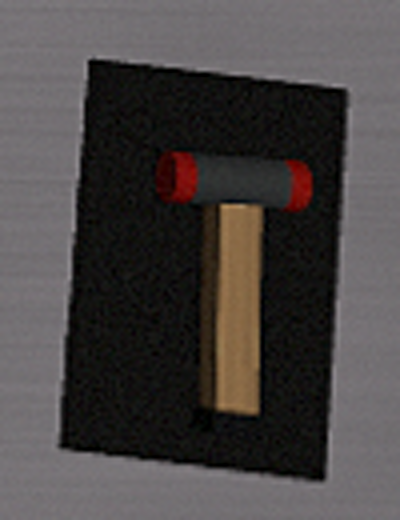

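All five are in the bin, the bed is empty, and the hammer's lit handle top spans (220..263, 203..414) in the crop.

Run:
```python
from h import *
s=snapshot("top")
P=np.array([plane(s,np.array(p)/4+[409.6,199.6],34)[:2] for p in [(220,203),(263,204),(260,414),(216,412)]])
ex=(P[0]+P[1]-P[2]-P[3])/2; ey=(P[0]+P[3]-P[1]-P[2])/2; m=P.mean(0)
u=ex/np.hypot(*ex)
print(m,np.hypot(*ex),np.hypot(*ey),"yaw",np.degrees(np.arctan2(u[1],u[0])),"origin",m+25*u,"head",m+75*u)
# head silhouette ends crop (157,178) and (313,186)
for p,z in [((157,178),22),((313,186),34),((165,153),38),((302,160),38)]: print(p,plane(s,np.array(p)/4+[409.6,199.6],z)[:2])
o=m+25*u
print(move([o[0],o[1],200],[180,0,180+np.degrees(np.arctan2(u[1],u[0]))]), proj(s,[o[0],o[1],34]))
s2=snapshot("side"); crop(s2,270,290,410,410,5,"sh.png"); print(proj(s2,[o[0],o[1],34]))
```

```text
[ 450.79283375 -442.20802442] 122.9375051917984 25.65667593864621 yaw -3.3265414157557793 origin [ 475.75070984 -443.65868661] head [ 525.66646203 -446.560011  ]
(157, 178) [ 526.77036935 -401.04116072]
(313, 186) [ 523.16562703 -488.74112271]
(165, 153) [ 541.56940646 -399.5670209 ]
(302, 160) [ 538.50236617 -480.83640871]
[array([  77.9, -829.3,  -46.7]), array([-0.   , -0.   ,  0.144])] [469.7045513  265.84778809]
[341.17534323 352.4181216 ]
```

View pics/sh.png

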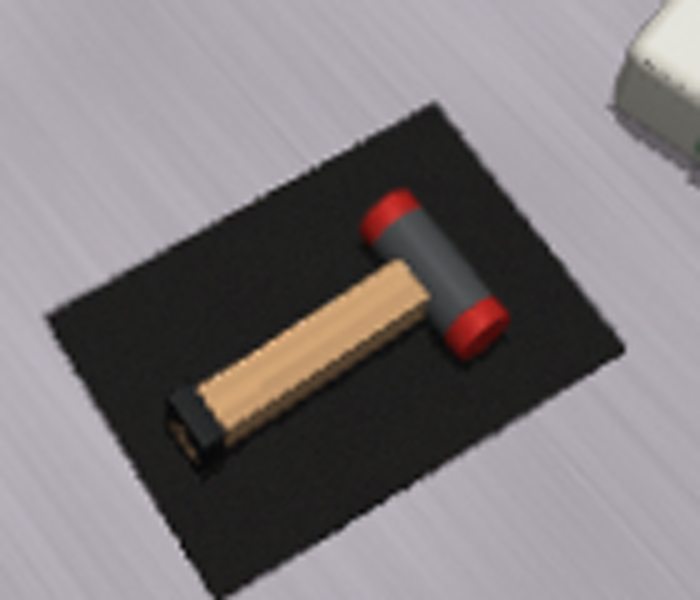

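```bash
python3 -m creep '{"translation":[[0,0,-20],[0,-20,-15],[0,-45,-5],[0,-45,0],[0,-45,0],[0,-45,0],[0,-45,0],[0,-45,0],[0,-45,0],[0,-45,0]],"rotation":[[0,0,0.072],[0,0,0.072],[0,0,0],[0,0,0],[0,0,0],[0,0,0],[0,0,0],[0,0,0],[0,0,0],[0,0,0]],"claw":[50,50,50,50,50,50,50,50,50,50]}'
python3 -m creep '{"translation":[[0,-45,0],[0,-45,0],[0,-45,0],[0,-45,0],[0,-45,0],[0,-45,0],[0,-45,0],[0,-45,0],[0,-45,0],[0,-30,0]],"rotation":[[0,0,0],[0,0,0],[0,0,0],[0,0,0],[0,0,0],[0,0,0],[0,0,0],[0,0,0],[0,0,0],[0,0,0]],"claw":[50,50,50,50,50,50,50,50,50,50]}'
python3 - <<'E'
from h import *
print(move([475.5,-443.8,100],[180,0,176.6]))
E
```

```text
time: 28.65
tool_pos: [460.3, 8.5, 191.9]
tcp_rot: [180.0, -0.1, 176.7]
ft_force: [0.4, -0.7, -0.7]
finger_gap: 50.2
time: 29.65
tool_pos: [435.0, -426.4, 191.2]
tcp_rot: [179.9, -0.1, 176.6]
ft_force: [-0.3, -0.1, 0.3]
finger_gap: 50.3
[array([-41.7, -15.1,  91.1]), array([ 0.002, -0.002, -0.   ])]
```

```bash
python3 -m creep '{"translation":[[-18,-10,20],[-20,-5,30],[-2,0,30],[0,0,10],[0,0,0],[0,0,0]],"rotation":[[0,0,0],[0,0,0],[0,0,0],[0,0,0],[0,0,0],[0,0,0]],"claw":[50,50,50,50,50,50]}'
python3 - <<'E'
from h import *
print(move([475.5,-443.8,9],[180,0,176.6]))
s=snapshot("wrist"); cv2.imwrite("pics/w8.png",s["frame"][:,:,::-1])
E
```

```text
time: 30.25
tool_pos: [475.5, -441.6, 104.0]
tcp_rot: [-180.0, 0.0, 176.7]
ft_force: [-0.4, -0.2, -0.7]
finger_gap: 49.9
[array([-0.1, -2.2, 95. ]), array([-0.   ,  0.   ,  0.001])]
```

View pics/w8.png

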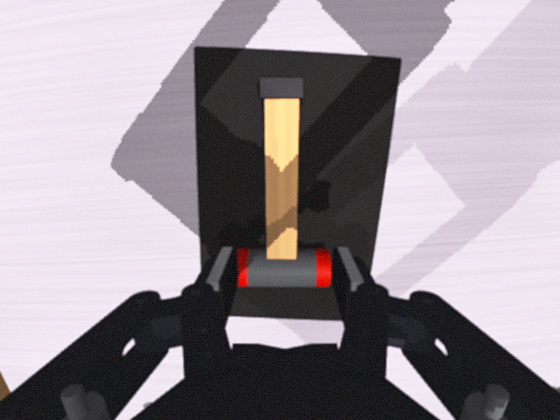

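```bash
python3 -m creep '{"translation":[[0,-1,20],[0,-0.5,30],[0,0,25],[0,0,13],[0,0,6],[0,0,0]],"rotation":[[0,0,0],[0,0,0],[0,0,0],[0,0,0],[0,0,0],[0,0,0]],"claw":[50,50,50,50,50,50]}'
python3 -m creep '{"translation":[[0,0,0],[0,0,0],[0,0,0],[0,0,0],[0,0,0],[0,0,0]],"rotation":[[0,0,0],[0,0,0],[0,0,0],[0,0,0],[0,0,0],[0,0,0]],"claw":[15,15,15,15,15,15]}' 100
python3 -m creep '{"translation":[[0,0,-5],[0,0,-15],[0,0,-30],[0,0,-30],[0,0,-15],[0,0,0],[0,0,0]],"rotation":[[0,0,0],[0,0,0],[0,0,0],[0,0,0],[0,0,0],[0,0,0],[0,0,0]],"claw":[15,15,15,15,15,15,15]}'
python3 - <<'E'
from h import *
s=snapshot("wrist"); cv2.imwrite("pics/w9.png",s["frame"][:,:,::-1])
s=snapshot("side"); crop(s,250,250,430,410,4,"sh9.png")
s=snapshot("top"); crop(s,410,200,510,330,4,"h9.png")
E
```

```text
time: 30.9
tool_pos: [475.7, -443.3, 9.9]
tcp_rot: [-180.0, 0.0, 176.7]
ft_force: [0.8, 0.6, 0.3]
finger_gap: 49.9
time: 31.5
tool_pos: [476.6, -444.2, 11.6]
tcp_rot: [-179.9, 0.1, 176.7]
ft_force: [-1.0, 0.9, 6.9]
finger_gap: 22.0
time: 32.2
tool_pos: [475.2, -442.7, 103.7]
tcp_rot: [180.0, -0.0, 176.7]
ft_force: [0.6, 0.4, -4.2]
finger_gap: 22.0
```

View pics/w9.png

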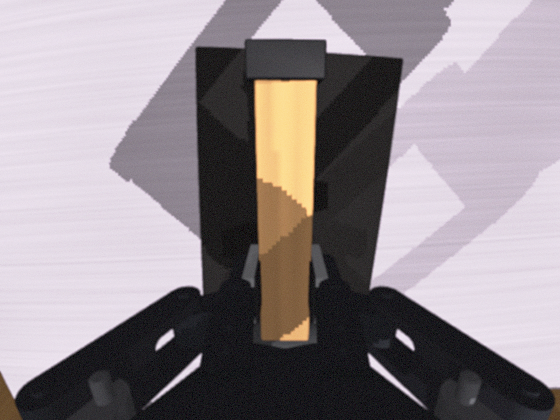

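View pics/sh9.png

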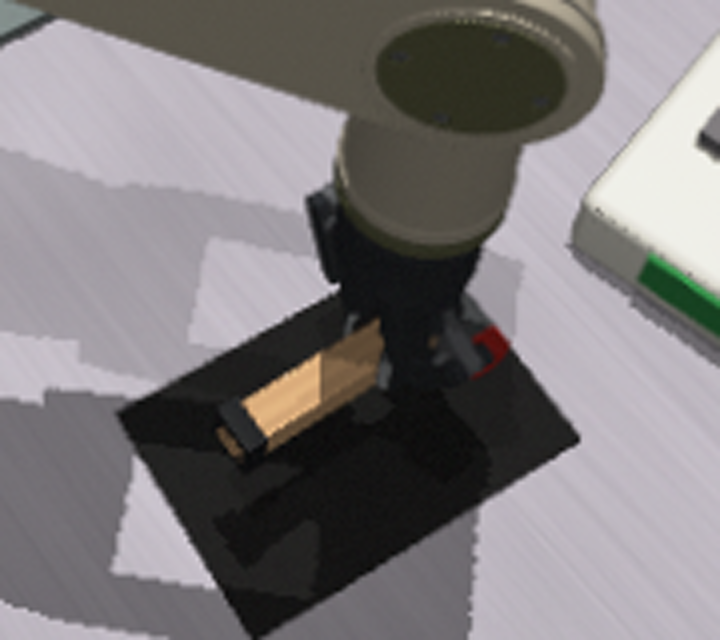

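View pics/h9.png

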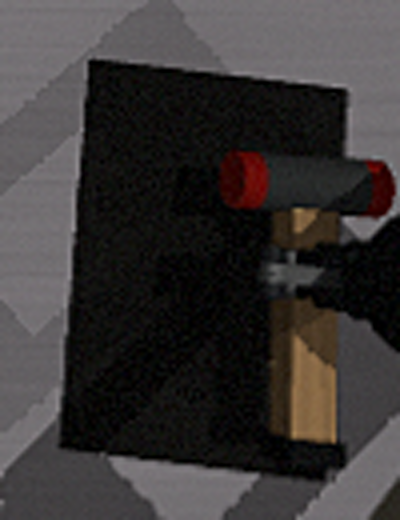

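The hammer is lifted level-looking, handle centred between the fingers at x≈287. I'll check the tilt by projecting expected points.

Run:
```python
from h import *
st=sense(); Rm=R.from_euler('xyz',st["tcp_rot"],degrees=True); t=st["tool_pos"]
s=snapshot("wrist"); top=snapshot("top")
# hammer frame: x=-tool x, y = tool y, z=-toolz ; underside origin at tool z=+4.6
H=lambda x,y,z: t+Rm.apply([-x,y,4.6-z])
for p in [(-86,12,28),(-86,-12,28),(-100,15,31),(-100,-15,31),(-86,15,31),(-86,-15,31)]: print(p,proj(s,H(*p)).round(0))
for p in [(34,40,16),(50,40,16),(66,40,16),(50,-40,32)]: print(p,(proj(top,H(*p))-[409.6,199.6])*4)
a=np.radians(-3.66);o=np.array([545.9,17.1]);M=np.array([[np.cos(a),-np.sin(a)],[np.sin(a),np.cos(a)]])
for y in (185,148,-185,-148): print(y,"TCP target",o+M@[28,y])
```

```text
(-86, 12, 28) [317.  84.]
(-86, -12, 28) [254.  84.]
(-100, 15, 31) [327.  42.]
(-100, -15, 31) [244.  42.]
(-86, 15, 31) [326.  83.]
(-86, -15, 31) [245.  83.]
(34, 40, 16) [233.68807472 206.82647056]
(50, 40, 16) [234.1810564  177.58660526]
(66, 40, 16) [234.68076355 148.46894417]
(50, -40, 32) [397.75783361 188.08855401]
185 TCP target [585.65248093 199.93528177]
148 TCP target [583.29056314 163.01074597]
-185 TCP target [ 562.03330299 -169.31007627]
-148 TCP target [ 564.39522078 -132.38554047]
```

Run:
```python
from h import *
print(move([561.7,-174.3,104],[180,0,176.34]))
```

```text
[array([-71.4, 272.5,  -1.3]), array([ 0.002, -0.002,  0.006])]
```

```bash
python3 -m creep '{"translation":[[-4,12,0],[-8,28,0],[-9,35,0],[-9,35,0],[-9,35,0],[-9,35,0],[-9,35,0],[-8,30,0],[-5,20,0],[-1,7,0]],"rotation":[[0,0,0],[0,0,0],[0,0,0.003],[0,0,0],[0,0,0],[0,0,0],[0,0,0],[0,0,0],[0,0,0],[0,0,0]],"claw":[15,15,15,15,15,15,15,15,15,15]}'
python3 -m creep '{"translation":[[0,0,10],[0,0,10],[0,0,0],[0,0,0]],"rotation":[[0,0,0],[0,0,0],[0,0,0],[0,0,0]],"claw":[15,15,15,15]}'
python3 - <<'E'
from h import *
print(move([561.7,-174.3,28.5],[180,0,176.34]))
E
```

```text
time: 33.45
tool_pos: [563.1, -172.6, 104.0]
tcp_rot: [179.9, -0.0, 176.7]
ft_force: [-0.1, -1.2, -4.4]
finger_gap: 22.3
time: 33.85
tool_pos: [561.7, -176.5, 83.2]
tcp_rot: [180.0, -0.1, 176.4]
ft_force: [-0.2, -0.1, -4.3]
finger_gap: 22.0
[array([-0. ,  2.1, 54.7]), array([ 0.   , -0.002,  0.002])]
```

```bash
python3 -m creep '{"translation":[[0,0,12],[0,0,20],[0,0,15],[0,0,7],[0,0,0],[0,0,0]],"rotation":[[0,0,0],[0,0,0],[0,0,0],[0,0,0],[0,0,0],[0,0,0]],"claw":[15,15,15,15,15,15]}'
python3 - <<'E'
from off import *
st=sense(); print(clamp(st["tool_pos"]),st["tool_pos"])
s=snapshot("top"); crop(s,200,170,360,300,5,"t10.png")
s=snapshot("side"); crop(s,200,170,350,290,5,"s10.png")
E
```

```text
time: 34.45
tool_pos: [562.9, -175.9, 30.6]
tcp_rot: [-180.0, 0.0, 176.5]
ft_force: [-0.2, -0.1, -3.3]
finger_gap: 21.8
[  29.31577842 -191.52631997] [ 562.92978613 -175.90707886   30.56386184]
```

View pics/t10.png

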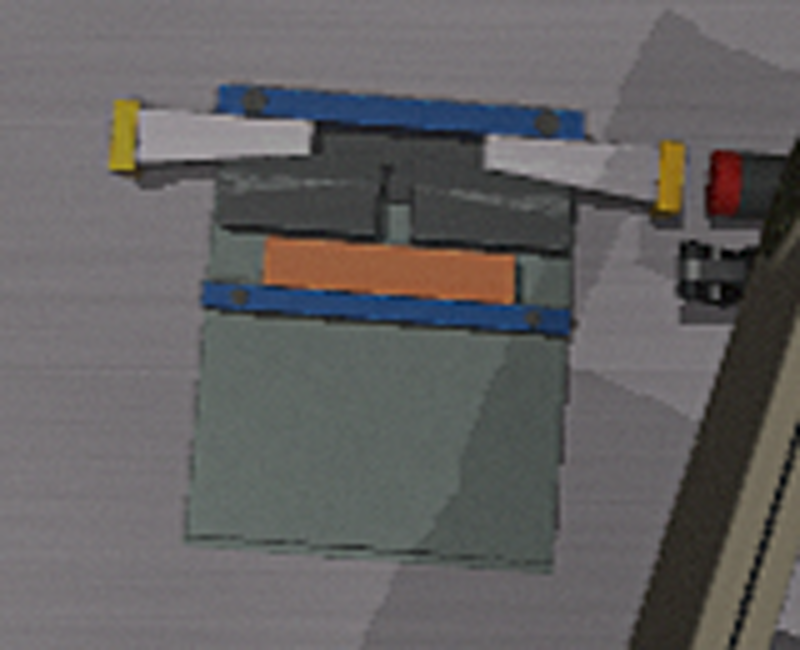

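View pics/s10.png

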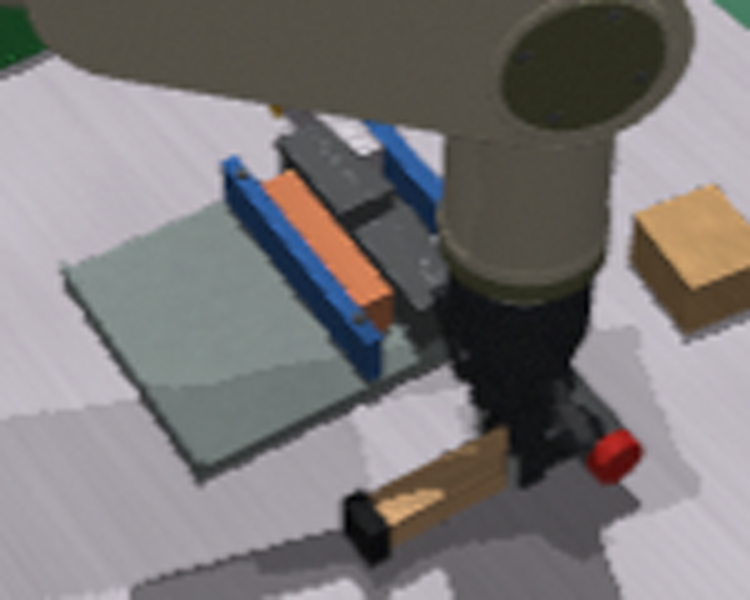

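Hammer face at (708..742,184) in the top crop is lined up with the right wedge head (671,177), about 15 mm gap. Push in.

```bash
python3 -m creep '{"translation":[[0,5,2],[0,6,0],[0,6,0],[0,6,0],[0,6,0],[0,5,0]],"rotation":[[0,0,0],[0,0,0],[0,0,0],[0,0,0],[0,0,0],[0,0,0]],"claw":[15,15,15,15,15,15]}'
python3 - <<'E'
from off import *
st=sense(); print(clamp(st["tool_pos"]),st["ft_force"],st["wrist_torque"])
E
```

```text
time: 35.15
tool_pos: [564.8, -142.5, 28.6]
tcp_rot: [-179.9, 0.0, 176.5]
ft_force: [-0.9, -7.0, -3.9]
finger_gap: 21.9
[  29.06260741 -158.01852681] [-0.93791133 -6.99362548 -3.90795636] [-1.08743777  0.27519044 -0.21531311]
```

```bash
python3 -m creep '{"translation":[[0,3,0],[0,3,0],[0,2,0],[0,2,0],[0,1,0]],"rotation":[[0,0,0],[0,0,0],[0,0,0],[0,0,0],[0,0,0]],"claw":[15,15,15,15,15]}'
python3 -m creep '{"translation":[[0,1,0],[0,1,0],[0,1,0]],"rotation":[[0,0,0],[0,0,0],[0,0,0]],"claw":[15,15,15]}'
python3 - <<'E'
from off import *
st=sense(); print(clamp(st["tool_pos"]),st["ft_force"],st["wrist_torque"])
E
```

```text
time: 35.65
tool_pos: [565.4, -131.9, 28.6]
tcp_rot: [-179.8, 0.0, 176.5]
ft_force: [-2.4, -11.8, -4.7]
finger_gap: 22.3
time: 35.95
tool_pos: [565.2, -131.6, 28.8]
tcp_rot: [-179.6, 0.0, 176.4]
ft_force: [-4.9, -22.3, -5.2]
finger_gap: 22.2
[  28.79735423 -147.12399433] [ -4.90118918 -22.34365873  -5.19253919] [-3.67275438  0.80319081 -0.77687148]
```

Stopped at face y ≈ -107 with force rising and no further advance. One more firm millimetre, then back off and look.

```bash
python3 -m creep '{"translation":[[0,1,0],[0,0,0],[0,-3,0],[0,-8,0],[0,-15,0],[0,-15,0],[0,0,0]],"rotation":[[0,0,0],[0,0,0],[0,0,0],[0,0,0],[0,0,0],[0,0,0],[0,0,0]],"claw":[15,15,15,15,15,15,15]}'
python3 -m creep '{"translation":[[0,0,-15],[0,0,-25],[0,0,-25],[0,0,-15],[0,0,0]],"rotation":[[0,0,0],[0,0,0],[0,0,0],[0,0,0],[0,0,0]],"claw":[15,15,15,15,15]}'
python3 - <<'E'
from off import *
st=sense(); print(clamp(st["tool_pos"]),st["ft_force"],st["tcp_rot"])
s=snapshot("top"); crop(s,200,170,360,300,5,"t11.png")
hsv=cv2.cvtColor(s["frame"],cv2.COLOR_RGB2HSV)[170:300,200:350]
m=cv2.inRange(hsv,(20,120,100),(32,255,255)); 
for c in cv2.findContours(m,cv2.RETR_EXTERNAL,cv2.CHAIN_APPROX_NONE)[0]:
    if cv2.contourArea(c)>5: 
        r=cv2.minAreaRect(c); p=plane(s,np.array(r[0])+[200,170],56); print(r,clamp(p))
s=snapshot("wrist"); cv2.imwrite("pics/w11.png",s["frame"][:,:,::-1])
print(move([585.9,208,104],[180,0,176.34]))
E
```

```text
time: 36.65
tool_pos: [563.2, -170.1, 28.6]
tcp_rot: [-179.9, 0.0, 176.4]
ft_force: [-0.1, -1.0, -3.4]
finger_gap: 22.0
time: 37.15
tool_pos: [565.5, -168.3, 112.2]
tcp_rot: [-179.9, 0.3, 176.5]
ft_force: [0.9, -0.1, -3.9]
finger_gap: 22.1
[  31.36493623 -183.81496882] [ 0.9417851  -0.10585434 -3.89869502] [-179.89958492    0.33919696  176.53695407]
((121.86207580566406, 33.655174255371094), (4.650547027587891, 13.121186256408691), 4.763641834259033) [  78.85723874 -101.2873586 ]
((24.29310417175293, 26.48276138305664), (4.484456539154053, 13.37032413482666), 4.763641834259033) [ 78.28402089 131.22501394]
[array([  0. , 376.3,   4.2]), array([0.   , 0.   , 0.003])]
```

View pics/t11.png

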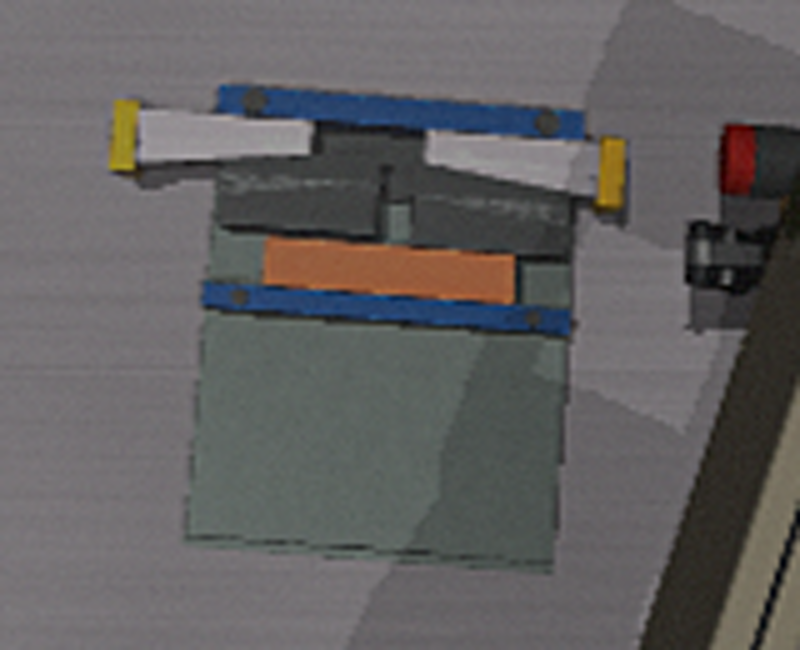

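View pics/w11.png

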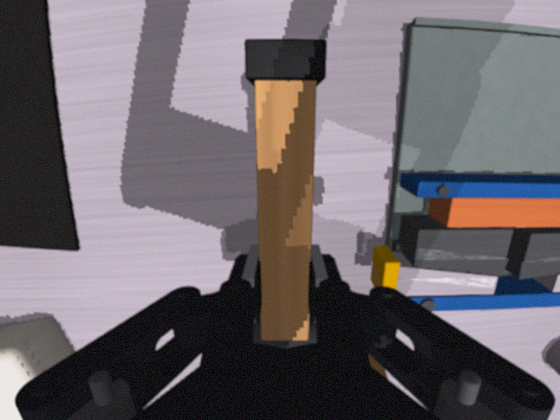

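Right wedge face ≈ -107 (tight); hammer unmoved in the grip (butt at (286,60)). Cross above the clamp to the left.

```bash
python3 -m creep '{"translation":[[0,15,0],[0,35,0],[0,42,0],[0,45,0],[0,45,0],[0,45,0],[0,45,0],[0,45,0],[0,40,0],[0,22,0]],"rotation":[[0,0,0],[0,0,0],[0,0,0],[0,0,0],[0,0,0],[0,0,0],[0,0,0],[0,0,0],[0,0,0],[0,0,0]],"claw":[15,15,15,15,15,15,15,15,15,15]}'
python3 -m creep '{"translation":[[0,0,10],[0,0,10],[0,0,0],[0,0,0]],"rotation":[[0,0,0],[0,0,0],[0,0,0],[0,0,0]],"claw":[15,15,15,15]}'
python3 - <<'E'
from off import *
st=sense(); print(clamp(st["tool_pos"]))
print(move([585.9,204,28.5],[180,0,176.34]))
E
```

```text
time: 38.25
tool_pos: [584.2, 214.5, 106.3]
tcp_rot: [180.0, -0.2, 176.7]
ft_force: [-0.6, -0.6, -3.6]
finger_gap: 21.8
time: 38.65
tool_pos: [585.2, 209.4, 86.9]
tcp_rot: [-179.9, -0.1, 176.4]
ft_force: [-0.0, 0.0, -3.9]
finger_gap: 22.1
[ 26.97725425 194.38505585]
[array([-1.1, -5.3, 58.4]), array([-0.001, -0.003,  0.002])]
```

```bash
python3 -m creep '{"translation":[[0,0,12],[0,0,20],[0,0,17],[0,0,10],[0,0,0],[0,0,0]],"rotation":[[0,0,0],[0,0,0],[0,0,0],[0,0,0],[0,0,0],[0,0,0]],"claw":[15,15,15,15,15,15]}'
python3 - <<'E'
from off import *
st=sense(); print(clamp(st["tool_pos"]),st["tool_pos"])
s=snapshot("top"); crop(s,180,170,340,300,5,"t12.png")
E
```

```text
time: 39.25
tool_pos: [586.2, 210.4, 29.3]
tcp_rot: [-180.0, -0.0, 176.5]
ft_force: [0.2, 0.1, -2.9]
finger_gap: 22.1
[ 27.91094991 195.52041605] [586.2351897  210.43992523  29.29434514]
```

View pics/t12.png

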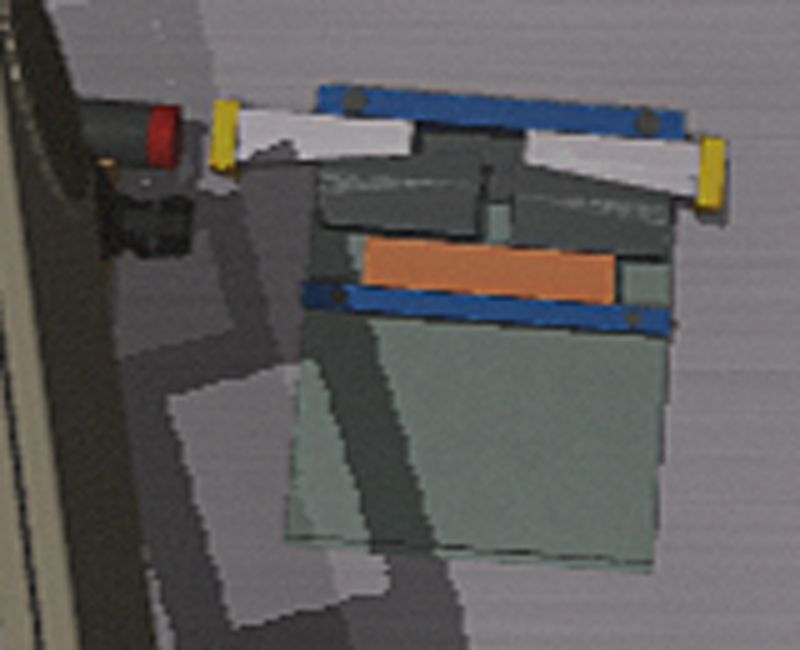

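The hammer face (180,137) is aligned with the left head (224,136), ~18 mm gap.

```bash
python3 -m creep '{"translation":[[0,-5,1],[0,-6,0],[0,-6,0],[0,-6,0],[0,-6,0],[0,-6,0],[0,-3,0]],"rotation":[[0,0,0],[0,0,0],[0,0,0],[0,0,0],[0,0,0],[0,0,0],[0,0,0]],"claw":[15,15,15,15,15,15,15]}'
python3 -m creep '{"translation":[[0,-3,0],[0,-3,0],[0,-2,0],[0,-2,0],[0,-1,0]],"rotation":[[0,0,0],[0,0,0],[0,0,0],[0,0,0],[0,0,0]],"claw":[15,15,15,15,15]}'
python3 - <<'E'
from off import *
st=sense(); print(clamp(st["tool_pos"]),st["ft_force"],st["wrist_torque"])
E
```

```text
time: 40.0
tool_pos: [584.1, 173.1, 28.8]
tcp_rot: [179.9, 0.0, 176.5]
ft_force: [0.3, 7.3, -3.3]
finger_gap: 22.2
time: 40.5
tool_pos: [583.4, 163.0, 28.9]
tcp_rot: [179.8, 0.0, 176.5]
ft_force: [-0.2, 11.3, -3.7]
finger_gap: 22.1
[ 28.07513024 147.99084677] [-0.23015509 11.32100243 -3.70798402] [1.90464375 0.21887383 0.46258255]
```

```bash
python3 -m creep '{"translation":[[0,-1,0],[0,-1,0],[0,-1,0]],"rotation":[[0,0,0],[0,0,0],[0,0,0]],"claw":[15,15,15]}'
python3 -m creep '{"translation":[[0,-1,0],[0,0,0]],"rotation":[[0,0,0],[0,0,0]],"claw":[15,15]}'
python3 - <<'E'
from off import *
st=sense(); print(clamp(st["tool_pos"]),st["ft_force"],st["wrist_torque"])
E
```

```text
time: 40.8
tool_pos: [583.1, 162.6, 29.0]
tcp_rot: [179.6, 0.1, 176.6]
ft_force: [-0.9, 23.1, -5.3]
finger_gap: 21.8
time: 41.0
tool_pos: [583.1, 162.6, 29.1]
tcp_rot: [179.6, 0.1, 176.6]
ft_force: [0.1, 24.5, -4.6]
finger_gap: 22.3
[ 27.80060733 147.54929608] [ 0.06606362 24.53909777 -4.57226914] [3.88375985 0.16873524 0.86661445]
```

Stopped at ≈107.5 with 24 N and no advance. Back off and check.

```bash
python3 -m creep '{"translation":[[0,3,0],[0,8,0],[0,15,0],[0,15,0],[0,0,0],[0,0,-15],[0,0,-25],[0,0,-25],[0,0,-15],[0,0,0]],"rotation":[[0,0,0],[0,0,0],[0,0,0],[0,0,0],[0,0,0],[0,0,0],[0,0,0],[0,0,0],[0,0,0],[0,0,0]],"claw":[15,15,15,15,15,15,15,15,15,15]}'
python3 - <<'E'
from off import *
st=sense(); print(clamp(st["tool_pos"]),st["ft_force"],st["tcp_rot"])
s=snapshot("top"); cv2.imwrite("pics/t13.png",s["frame"][:,:,::-1])
hsv=cv2.cvtColor(s["frame"],cv2.COLOR_RGB2HSV)[170:300,200:350]
m=cv2.inRange(hsv,(20,120,100),(32,255,255)); 
for c in cv2.findContours(m,cv2.RETR_EXTERNAL,cv2.CHAIN_APPROX_NONE)[0]:
    if cv2.contourArea(c)>5: 
        r=cv2.minAreaRect(c); p=plane(s,np.array(r[0])+[200,170],56); print(r,clamp(p))
s=snapshot("wrist"); cv2.imwrite("pics/w13.png",s["frame"][:,:,::-1])
print(move([475.5,-443.8,112],[180,0,176.6]))
E
```

```text
time: 42.0
tool_pos: [587.8, 198.8, 112.3]
tcp_rot: [179.9, 0.3, 176.5]
ft_force: [1.6, -1.0, -4.3]
finger_gap: 21.9
[ 30.255684   184.05214863] [ 1.56367398 -0.95345959 -4.33373127] [179.90242411   0.34169808 176.49870673]
((121.92058563232422, 34.0323486328125), (4.908576011657715, 13.88206672668457), 4.39870548248291) [  77.96881153 -101.48465587]
((36.29310607910156, 27.48276138305664), (4.484456539154053, 13.37032413482666), 4.763641834259033) [ 78.07407649 102.59317722]
[array([  70.6, -647.7,   -3.8]), array([ 0.   ,  0.   , -0.002])]
```

View pics/t13.png

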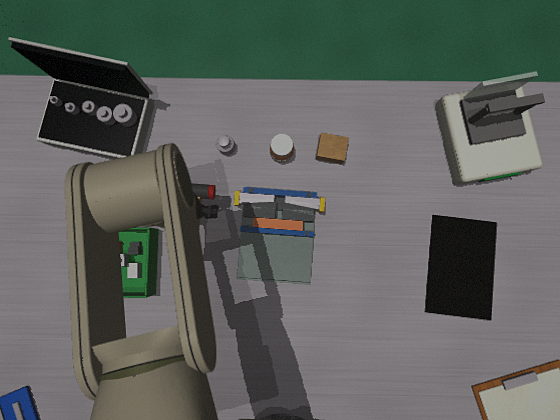

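View pics/w13.png

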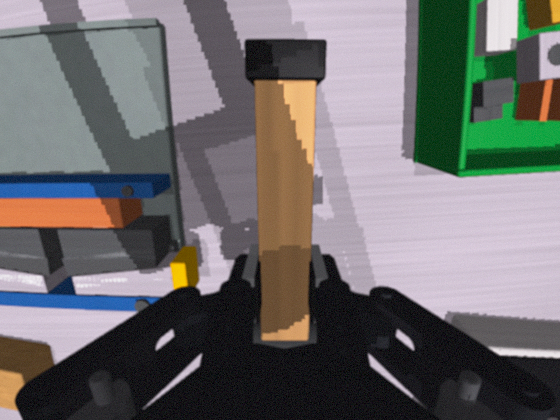

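Wedge faces measure +108.6 / -107.5; bin contents, jar, weight and box unchanged. Return the hammer to the mat.

```bash
python3 -m creep '{"translation":[[0,-15,-5],[2,-35,-5],[4,-42,0],[4,-42,0],[5,-42,0],[5,-42,0],[5,-42,0],[5,-42,0],[5,-42,0],[5,-42,0]],"rotation":[[0,0,0],[0,0,0],[0,0,0],[0,0,0],[0,0,0],[0,0,0],[0,0,0],[0,0,0],[0,0,0],[0,0,0]],"claw":[15,15,15,15,15,15,15,15,15,15]}'
python3 -m creep '{"translation":[[5,-42,0],[5,-42,0],[5,-42,0],[5,-42,0],[5,-35,0],[4,-25,0],[0,-15,0],[0,-5,0],[0,0,0],[0,0,0]],"rotation":[[0,0,0],[0,0,0],[0,0,0],[0,0,0],[0,0,0],[0,0,0],[0,0,0],[0,0,0],[0,0,0],[0,0,0]],"claw":[15,15,15,15,15,15,15,15,15,15]}'
python3 - <<'E'
from h import *
print(move([475.5,-443.8,30],[180,0,176.6]))
E
```

```text
time: 43.1
tool_pos: [520.1, -186.2, 116.9]
tcp_rot: [180.0, -0.1, 176.5]
ft_force: [1.2, 0.5, -4.1]
finger_gap: 22.2
time: 44.1
tool_pos: [478.3, -428.8, 117.8]
tcp_rot: [179.9, -0.0, 176.6]
ft_force: [-0.5, -0.2, -3.9]
finger_gap: 22.1
[array([  1.9, -15.3,  87.8]), array([ 0.001, -0.001, -0.   ])]
```

```bash
python3 -m creep '{"translation":[[1,-8,20],[1,-7,30],[0,0,25],[0,0,13],[0,0,0],[0,0,0]],"rotation":[[0,0,0],[0,0,0],[0,0,0],[0,0,0],[0,0,0],[0,0,0]],"claw":[15,15,15,15,15,15]}'
python3 -m creep '{"translation":[[0,0,6],[0,0,5],[0,0,3],[0,0,2],[0,0,1],[0,0,0]],"rotation":[[0,0,0],[0,0,0],[0,0,0],[0,0,0],[0,0,0],[0,0,0]],"claw":[15,15,15,15,15,15]}'
python3 -c "
from h import *
print(move([475.5,-443.8,10.5],[180,0,176.6]))"
```

```text
time: 44.7
tool_pos: [475.9, -444.6, 31.2]
tcp_rot: [-180.0, 0.0, 176.6]
ft_force: [0.2, -0.6, -3.5]
finger_gap: 22.0
time: 45.3
tool_pos: [475.0, -444.9, 13.1]
tcp_rot: [180.0, -0.0, 176.5]
ft_force: [-0.1, -0.0, -3.7]
finger_gap: 22.2
[array([-0.4,  1.1,  2.6]), array([ 0.   , -0.   , -0.002])]
```

```bash
python3 -m creep '{"translation":[[0,0,1],[0,0,1],[0,0,0.5],[0,0,0]],"rotation":[[0,0,0],[0,0,0],[0,0,0],[0,0,0]],"claw":[15,15,15,15]}'
```

```text
time: 45.7
tool_pos: [475.3, -445.2, 11.6]
tcp_rot: [-180.0, 0.0, 176.5]
ft_force: [-4.1, 3.7, 5.0]
finger_gap: 22.4
```

Contact with the mat (Fz −3.7 → +5). Release and retreat.

```bash
python3 -m creep '{"translation":[[0,0,0],[0,0,0],[0,0,0],[0,0,0],[0,0,0],[0,0,-10],[0,0,-25],[0,0,-35],[0,0,-35],[0,0,-20]],"rotation":[[0,0,0],[0,0,0],[0,0,0],[0,0,0],[0,0,0],[0,0,0],[0,0,0],[0,0,0],[0,0,0],[0,0,0]],"claw":[50,50,50,50,50,50,50,50,50,50]}'
python3 -m creep '{"translation":[[0,20,-10],[0,40,-10],[0,40,0],[0,40,0],[0,40,0],[0,30,0],[0,0,0],[0,0,0]],"rotation":[[0,0,0],[0,0,0],[0,0,0],[0,0,0],[0,0,0],[0,0,0],[0,0,0],[0,0,0]],"claw":[50,50,50,50,50,50,50,50]}'
python3 - <<'E'
from off import *
print(sense()["ft_force"])
s=snapshot("top"); cv2.imwrite("pics/t14.png",s["frame"][:,:,::-1]); crop(s,410,200,510,330,4,"h14.png")
s=snapshot("side"); cv2.imwrite("pics/s14.png",s["frame"][:,:,::-1])
E
```

```text
time: 46.7
tool_pos: [476.3, -446.2, 140.6]
tcp_rot: [-179.8, 0.2, 176.5]
ft_force: [0.2, -0.6, 1.3]
finger_gap: 50.3
time: 47.5
tool_pos: [488.3, -235.1, 156.8]
tcp_rot: [-179.9, 0.1, 176.6]
ft_force: [-0.4, 0.0, -1.2]
finger_gap: 50.0
[-0.3946314   0.0176804  -1.20041039]
```

View pics/t14.png

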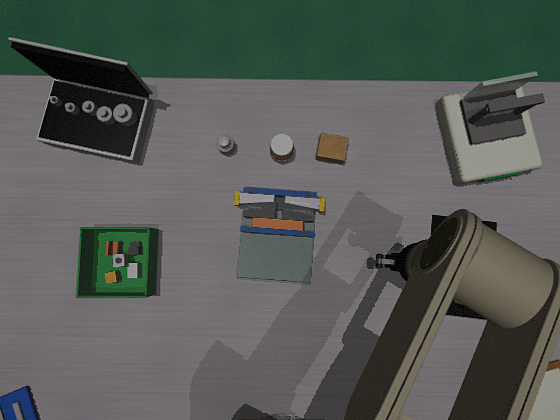

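View pics/h14.png

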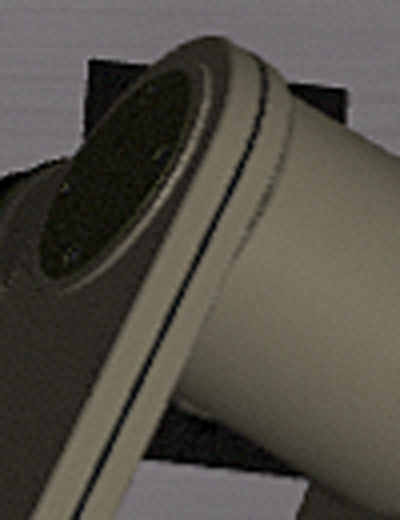

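View pics/s14.png

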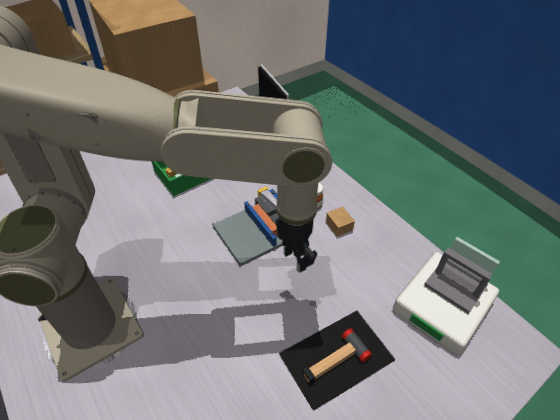

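The side view shows the hammer lying on its mat at (338,358), and all five offcuts in the bin. I'll move clear for a final top check.

```bash
python3 -m creep '{"translation":[[10,10,-20],[15,20,-20],[10,40,0],[0,45,0],[0,45,0],[0,40,0],[0,30,0],[0,10,0],[0,0,0],[0,0,0]],"rotation":[[0,0,0],[0,0,0],[0,0,0],[0,0,0],[0,0,0],[0,0,0],[0,0,0],[0,0,0],[0,0,0],[0,0,0]],"claw":[50,50,50,50,50,50,50,50,50,50]}'
python3 - <<'E'
from off import *
s=snapshot("top"); crop(s,410,200,510,330,4,"h15.png")
s=snapshot("side"); crop(s,130,120,420,410,2,"s15.png")
E
```

```text
time: 48.6
tool_pos: [467.8, 5.1, 195.8]
tcp_rot: [-180.0, -0.0, 176.5]
ft_force: [-0.2, 0.0, -0.5]
finger_gap: 50.1
```

View pics/h15.png

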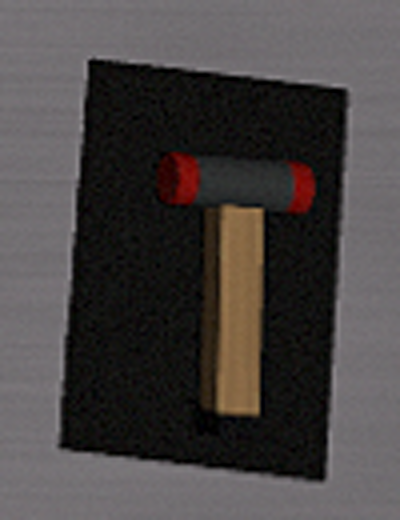

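View pics/s15.png

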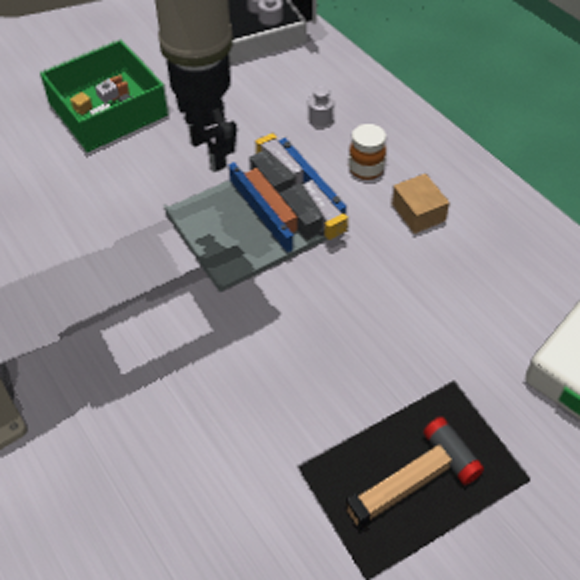

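Everything is in place: hammer flat on the mat, both wedges in, bed clear, bystanders upright.

```bash
python3 -c "
from bench import *
print(hand_in())"
```

```text
the job is handed in; nothing more can be done
None
```

I finished the job and handed it in after about 49 s of robot time. All five offcuts went from the clamp into the green bin. I then pushed both wedges in steadily with the hammer faces, rather than with swung taps, and laid the hammer back on its mat.

- **Wedges:** in the top view after pushing, the outer faces sat at about +108.6 mm (left) and -107.5 mm (right), against ±108 mm for tight. At the end of each push the force rose to about 22–25 N with no further advance. The arm's own position put the left face at about 107.5 mm, about 1 mm off the camera reading and within the 2 mm calibration.
- **Offcuts:** the bed is clear. All five pieces are inside the bin, with the drilled bar lying between the others below the rim.
- **Hammer:** it lies flat on the mat, almost exactly where it started.
- **Bystanders:** the jar, weight and box look unmoved in the last top and side pictures.

No check failed, and nothing was seen to be knocked aside during the run.

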